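# Roll the paint markers label up, case them and snap the cover

### The arm

A 6-joint arm with a two-finger parallel gripper is mounted at the origin on the work surface. World frame = base frame: x ahead of the robot, y to its left, z up, the work surface at z = 0. Lengths are in m, angles in rad, forces in N, time in s.
With the tool pointing down it reaches from about 0.2 to 0.875 m from the base axis. Payload 3.4 kg.
Tool frame: the origin (TCP) lies midway between the tips of the shut fingers; the grasp point (between the pads) lies 19 mm behind it; z points along the fingers, y is the line along which they close (so a half turn about z gives the same grasp; the last joint's range is limited). The gripper opens to 94 mm and grips with 3 to 60 N. Pads are 16 mm wide; open, the fingers measure 119 mm over their backs; the gripper's body (75 mm by 177 mm) begins 78 mm behind the grasp point.
Start: joints at [-1.359, 0.276, 1.505, -0, 1.361, -0.121], TCP at [0.188, -0.543, 0.175] pointing down, gripper open.
Joint ranges: [-2.89, 2.89], [-0.75, 2.08], [0.22, 2.7], [-1.18, 4.32], [0.11, 2.71], [-2.7, 2.7]. Speed limits (rad/s): [2.57, 2.57, 3.14, 3.14, 3.14, 3.14].

### API

Orientations are given as a unit quaternion [x, y, z, w].
In Python, from plant import bot, optics gives the robot as it stands.
- The arm moves only by the tool apply_moves, never from a script. Its argument "steps" is a list of rows, each a list of 5 numbers: the shift along the tool's x, y, z in units of 30 mm (1.0 is 30 mm), then the turn about the tool's z in units of 8 degrees (1.0 is 8 degrees), then the closure, from -1 (fully open) to 1 (shut). In form: [[dx, dy, dz, roll, grip], ...]. A call has exactly 8 rows; each row is the pose to reach, as a shift and turn from the pose commanded when the call began, along the tool's axes at that moment; what a row does not reach only later rows make up. A row lasts 1/8 s, in which the tool goes at most 62.5 mm and 10.7 degrees, less where a joint would pass 70% of its speed; a pose out of reach is approached as far as the arm can. A call with a gripper value outside its range is refused whole. The fingers move at their own pace and stop on an object; "newtons" is the grip in N (left out, the last holds). Time passes only in rows, so rows that repeat a pose let the fingers close, or fill a call up. It gives the time, the measured TCP pose, the force, the opening and the grip force at its end, in the units of the state.
- bot.get_obs(): the state, without advancing time (a new reading comes with each control period).
- optics.snapshot(name): name is "scene" or "top" or "wrist"; returns a dict with "color" (384x512x3 uint8, red, green, blue), "z_map" (384x512 float32, m along the optical axis (not along the pixel's ray), 0 where there is no reading), "K" (3x3 intrinsics, pixels), "D" ([k1, k2, p1, p2, k3] as OpenCV has them; the pictures are not rectified), "origin" and "attitude" of the camera in the world. Camera axes: x right, y up, looking along -z (the intrinsics and any distortion apply to the point x, -y, -z); pixel columns grow to the right and rows downward; lengths in m; the calibration is good to about 2 mm. A picture is of the moment at which its call begins.
- bot.sign_off(): hands the job in; it is judged then, once.
The state is a dict: "clock": time; "qpos": joint angles; "joint_velocities": joint speeds; "tau": joint torques, N m; "ee_pos": TCP position; "tcp_rot": TCP orientation; "contact_force": force on the tool from outside, world axes, zero at the start; "torque": the same for the moment, N m; "gripper_width": finger opening in m; "finger_force": force on a finger pad.
Only numpy, scipy, OpenCV 4.12 (cv2) and the standard library are available. Lean on these libraries where they do the work, as an engineer would, in place of code of your own. Each camera call takes 0.05 s, during which the arm holds its last target. There are 200 camera calls.

### The job

Pack away the three or four fat paint markers lying on the desk: first roll them on the desk top until the labels of all of them face up, then lay each in a trough of the marker case with its label still up, and finally swing the clear cover over and press its free edge down until the catch holds it shut. Leave the other things on the desk where they are.

Things in the scene. Friction and masses are not known exactly. Their poses are not given: they have to be found in the camera images.
- marker1_mid (a point): fat dark metal paint marker, a round rod 130 mm long, 34 mm in diameter, 110 g, with a black cap on its last 34 mm and a flush white paper label (70 mm long, 80 degrees of the girth) along one side. This point: on the axis at mid length; x along the axis towards the cap, z from the axis out through the label's middle (label up = z up). May be absent
- marker2_mid (a point): fat dark metal paint marker, a round rod 130 mm long, 34 mm in diameter, 110 g, with a black cap on its last 34 mm and a flush white paper label (70 mm long, 80 degrees of the girth) along one side. This point: on the axis at mid length; x along the axis towards the cap, z from the axis out through the label's middle (label up = z up). May be absent
- marker3_mid (a point): fat dark metal paint marker, a round rod 130 mm long, 34 mm in diameter, 110 g, with a black cap on its last 34 mm and a flush white paper label (70 mm long, 80 degrees of the girth) along one side. This point: on the axis at mid length; x along the axis towards the cap, z from the axis out through the label's middle (label up = z up). May be absent
- marker4_mid (a point): fat dark metal paint marker, a round rod 130 mm long, 34 mm in diameter, 110 g, with a black cap on its last 34 mm and a flush white paper label (70 mm long, 80 degrees of the girth) along one side. This point: on the axis at mid length; x along the axis towards the cap, z from the axis out through the label's middle (label up = z up). May be absent
- case: the marker case: a heavy (2.5 kg) steel tray, not fixed, 272 mm (x) by 180 mm (y), base plate 10 mm thick. Origin at the centre of its underside. Four V troughs run along its y, at x = -93, -31, +31 and +93 mm. The cover's hinge is along the -y edge, the sprung roller catch (36 mm wide, up to 62 mm high) at the middle of the +y edge
- trough1 (a point): where the middle of a seated marker's axis lies in the trough at the case's x = -93 mm, 34 mm above the desk; axes as the case's. Its two V saddles, 18 mm wide, stand at y = -45 and +45 mm (mouth 40 mm wide, 29 mm high), so the fingers fit between them
- trough2 (a point): where the middle of a seated marker's axis lies in the trough at the case's x = -31 mm, 34 mm above the desk; axes as the case's. Its two V saddles, 18 mm wide, stand at y = -45 and +45 mm (mouth 40 mm wide, 29 mm high), so the fingers fit between them
- trough3 (a point): where the middle of a seated marker's axis lies in the trough at the case's x = 31 mm, 34 mm above the desk; axes as the case's. Its two V saddles, 18 mm wide, stand at y = -45 and +45 mm (mouth 40 mm wide, 29 mm high), so the fingers fit between them
- trough4 (a point): where the middle of a seated marker's axis lies in the trough at the case's x = 93 mm, 34 mm above the desk; axes as the case's. Its two V saddles, 18 mm wide, stand at y = -45 and +45 mm (mouth 40 mm wide, 29 mm high), so the fingers fit between them
- cover (a joint): clear cover in an aluminium frame, 262 mm wide, 164 mm from hinge to free edge, 6 mm thick (frame 9 mm). Angle in rad: 0 = shut, held by the catch; about 0.07 = touching the catch, not held; 1.57 = upright; 1.85 = fully open, leaning out. A stiff hinge: it stays where it is left. Passes the catch, either way, with about 7 N at its grip rib
- cover_hinge (a point): centre of the cover's hinge line, 60 mm above the desk; the point turns with the cover: x along the hinge (the case's x), y from the hinge to the free edge
- cover_grip (a point): middle of the top of the cover's grip rib, which stands up from its outer face 142 mm from the hinge: 50 mm (along the hinge) by 12 mm, 20 mm high; press here to shut it, pinch and pull it to open. 83 mm above the desk when shut; axes as the hinge point's, z out of the rib
- pencil_cup: teal plastic pencil cup, 80 mm across, 100 mm high, pencils to 160 mm: a bystander, leave it where it is; origin at the centre of its underside
- glass_bottle: capped brown glass bottle, 64 mm across, 150 mm high: a bystander, leave it where it is; origin at the centre of its underside
- coaster: white ceramic coaster, 100 mm across, 9 mm thick: a bystander, leave it where it is; origin at the centre of its underside
- stapler: silver stapler, 135 mm long along its x, 36 mm wide, 60 mm high: a bystander, leave it where it is; origin at the centre of its underside
- tape_roll: roll of blue tape on its spindle, 110 mm across, 44 mm high: a bystander, leave it where it is; origin at the centre of its underside

How it is judged:
By the outcome, as a careful person would: the job done as asked, in the order asked, and still so for the second after the job is handed in, with the robot touching nothing.
Of marker1, marker2, marker3, marker4 only 3 to 4 are there at a start; the rules pass over those that are not, and their reading is None.
At some moment in a run one of case may be knocked a few centimetres aside while the robot is not near it.
Once in a run the grip may slacken for a moment while it holds something.
It also fails if it takes over 210 s, if anything falls off the work surface, if the arm or the gripper's body presses on something with over 40 N, if the wrist force passes 120 N, or if a joint passes its speed limit or range.

## Working session

There is one attempt and no reset: what is moved stays moved. The work goes in short steps, Python scripts to look and compute and a tool call to move; the robot and the scene stay as the last step left them, time stands still between calls to the robot, and variables do not carry over. Pictures are saved under pics/ and viewed, at most 14 in all, crops included, and the job is handed in when it is done.

Besides the shell and the picture viewer there is one more tool, called after ">>>" as name(argument=value, ...), one argument or row to a line, values as JSON. apply_moves: Moves the arm, as the interface text tells. Its arguments: {"type":"object","properties":{"steps":{"type":"array","items":{"type":"array","items":{"type":"number"}}},"newtons":{"type":"number"}},"required":["steps"]}

```bash
ls; mkdir -p pics; python3 - <<'E'
from plant import bot, optics
import cv2
print(bot.get_obs())
for n in ("scene","top"):
    s=optics.snapshot(n); print(n,s["K"],s["D"],s["origin"],s["attitude"])
    cv2.imwrite(f"pics/{n}0.png",s["color"][:,:,::-1])
E
```

```text
pics
{'clock': 0.0, 'qpos': array([-1.35898567e+00,  2.76576879e-01,  1.50609829e+00,  5.19166715e-06,
        1.36069514e+00, -1.21015510e-01]), 'joint_velocities': array([ 7.13899154e-04, -3.13953363e-04, -2.85019521e-05, -8.81371219e-04,
       -1.68380536e-03,  1.99979142e-06]), 'tau': array([ 1.75154389e-05, -4.04590845e+01, -2.37231320e+01,  6.97009801e-02,
        3.46282020e-02, -1.50683509e-04]), 'ee_pos': array([ 0.18772071, -0.5428489 ,  0.17422901]), 'tcp_rot': array([ 9.86184969e-01,  1.65645457e-01, -3.78010447e-05, -8.88025704e-04]), 'contact_force': array([ 0.04029495,  0.03730728, -0.03930758]), 'torque': array([-0.01865379,  0.00677533,  0.01538301]), 'finger_force': 0.0, 'gripper_width': 0.09377461526804427}
scene [[410.33024916   0.         256.12704197]
 [  0.         410.33024916 191.72021889]
 [  0.           0.           1.        ]] [-0.10747442  0.          0.          0.          0.        ] [1.25395095 0.35740123 0.96336132] [0.19441591 0.27944399 0.78246441 0.5214048 ]
top [[384.59418588   0.         254.30067517]
 [  0.         384.59418588 186.23994346]
 [  0.           0.           1.        ]] [-0.03573499  0.          0.          0.          0.        ] [0.49821457 0.10691273 1.02433154] [ 0.03371177 -0.04517445 -0.70356765  0.70838926]
```

View pics/top0.png

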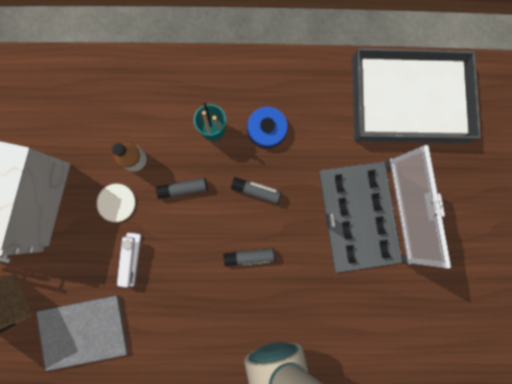

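View pics/scene0.png

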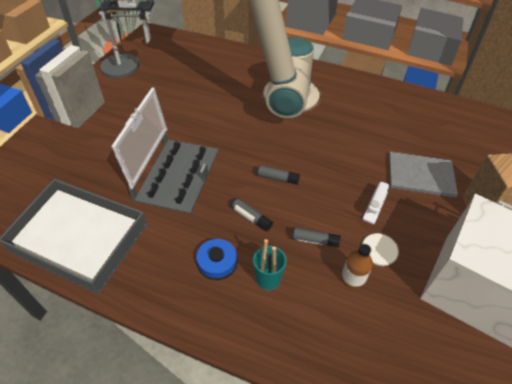

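```bash
cat > h.py <<'E'
import numpy as np, cv2
from scipy.spatial.transform import Rotation as R
from plant import bot, optics
def snap(n):
    s=optics.snapshot(n); K,D,z=s["K"],np.array(s["D"]),s["z_map"]
    v,u=np.mgrid[:384,:512]
    p=cv2.undistortPoints(np.stack([u,v],-1).reshape(-1,1,2).astype(np.float64),K,D).reshape(384,512,2)
    c=np.stack([p[...,0]*z,-p[...,1]*z,-z],-1)
    s["W"]=c@R.from_quat(s["attitude"]).as_matrix().T+s["origin"]
    s["W"][z==0]=np.nan
    return s
def proj(s,P):
    c=(np.atleast_2d(P)-s["origin"])@R.from_quat(s["attitude"]).as_matrix()
    return cv2.projectPoints(c*[1,-1,-1],np.zeros(3),np.zeros(3),s["K"],np.array(s["D"]))[0].reshape(-1,2)
def save(s,name,box=None,k=1):
    im=s["color"][:,:,::-1]
    if box: im=im[box[1]:box[3],box[0]:box[2]]
    cv2.imwrite("pics/"+name,cv2.resize(im,None,fx=k,fy=k,interpolation=cv2.INTER_CUBIC))
def markers(s,xr=(.25,.75),yr=(-.08,.4)):
    "blobs on the desk 20..40 mm high, elongated"
    W=s["W"]; m=(W[...,2]>.012)&(W[...,2]<.042)&(W[...,0]>xr[0])&(W[...,0]<xr[1])&(W[...,1]>yr[0])&(W[...,1]<yr[1])
    n,l,st,c=cv2.connectedComponentsWithStats(m.astype(np.uint8))
    out=[]
    for i in range(1,n):
        if st[i,4]<150: continue
        P=W[l==i]; ctr,(w,h),a=cv2.minAreaRect((P[:,:2]*1000).astype(np.float32))
        if 100<max(w,h)<150 and min(w,h)<55:
            g=s["color"][l==i].mean(1)
            a=a if w>h else a+90
            d=np.array([np.cos(np.radians(a)),np.sin(np.radians(a))])
            t=(P[:,:2]-np.array(ctr)/1000)@d; 
            if g[t>.04].mean()>g[t<-.04].mean(): d,t=-d,-t
            nrm=np.array([-d[1],d[0]]); q=(P[:,:2]-np.array(ctr)/1000)@nrm
            prof=[(round(b*1000),round(float(np.median(g[(abs(q-b)<.002)&(t>-.04)&(t<.02)])) if ((abs(q-b)<.002)&(t>-.04)&(t<.02)).any() else -1)) for b in np.arange(-.02,.021,.004)]
            print("marker c",np.round(ctr,1),"len",round(max(w,h)),round(min(w,h)),"capdir deg",round(np.degrees(np.arctan2(d[1],d[0])),1),"zmax",np.round(np.nanpercentile(P[:,2],95),4)); print("  profile(left-normal mm,grey)",prof)
    return out
E
python3 - <<'E'
from h import *
s=snap("top"); markers(s)
W=s["W"]
for n,(u,v) in dict(tape=(268,110),base=(30,0),plateTL=(322,171),TR=(383,164),BL=(336,270),BR=(400,261),mid=(360,215),cov1=(427,150),cov2=(448,265),rib=(436,206),hin1=(393,160),hin2=(406,262),catch=(332,218)).items(): print(n,np.round(W[v,u],3))
save(s,"c1.png",(150,160,300,280),5)
sc=snap("scene"); markers(sc); save(sc,"c2.png",(220,150,360,260),5)
w=snap("wrist"); print(w["K"],w["origin"],w["attitude"]); 
E
```

```text
marker c [600.3  86.9] len 130 34 capdir deg 72.3 zmax 0.0362
  profile(left-normal mm,grey) [(-20, -1), (-16, 157), (-12, 162), (-8, 118), (-4, 99), (0, 99), (4, 97), (8, 90), (12, 78), (16, 60), (20, -1)]
marker c [604.  281.6] len 132 34 capdir deg 100.7 zmax 0.0361
  profile(left-normal mm,grey) [(-20, -1), (-16, 80), (-12, 89), (-8, 97), (-4, 100), (0, 99), (4, 94), (8, 85), (12, 71), (16, 56), (20, -1)]
marker c [426.4 103.8] len 131 34 capdir deg 95.9 zmax 0.036
  profile(left-normal mm,grey) [(-20, -1), (-16, 77), (-12, 88), (-8, 96), (-4, 100), (0, 99), (4, 94), (8, 87), (12, 84), (16, 85), (20, -1)]
tape [0.813 0.056 0.036]
base [ 1.587  1.167 -0.698]
plateTL [ 0.654 -0.089  0.015]
TR [ 0.675 -0.256  0.01 ]
BL [ 0.394 -0.123  0.012]
BR [ 0.417 -0.293  0.011]
mid [ 0.537 -0.19   0.01 ]
cov1 [ 0.67  -0.278  0.222]
cov2 [ 0.426 -0.311  0.224]
rib [ 0.549 -0.291  0.223]
hin1 [ 0.673 -0.257  0.081]
hin2 [ 0.417 -0.299  0.037]
catch [ 0.528 -0.104  0.06 ]
marker c [431.3 105.5] len 130 36 capdir deg 96.0 zmax 0.0358
  profile(left-normal mm,grey) [(-20, -1), (-16, 76), (-12, 85), (-8, 100), (-4, 102), (0, 100), (4, 96), (8, 86), (12, 79), (16, 75), (20, -1)]
marker c [603.6  88.3] len 132 35 capdir deg 73.4 zmax 0.0362
  profile(left-normal mm,grey) [(-20, -1), (-16, 172), (-12, 207), (-8, 147), (-4, 101), (0, 98), (4, 94), (8, 85), (12, 76), (16, 73), (20, -1)]
marker c [608.3 282.7] len 129 34 capdir deg 100.4 zmax 0.0356
  profile(left-normal mm,grey) [(-20, -1), (-16, 97), (-12, 92), (-8, 104), (-4, 105), (0, 101), (4, 94), (8, 85), (12, 77), (16, 72), (20, -1)]
[[270.90008107   0.         257.81489191]
 [  0.         270.90008107 188.22338128]
 [  0.           0.           1.        ]] [ 0.24916059 -0.52082414  0.38433838] [-0.09557848  0.06890519 -0.57580423  0.80905273]
```

View pics/c1.png

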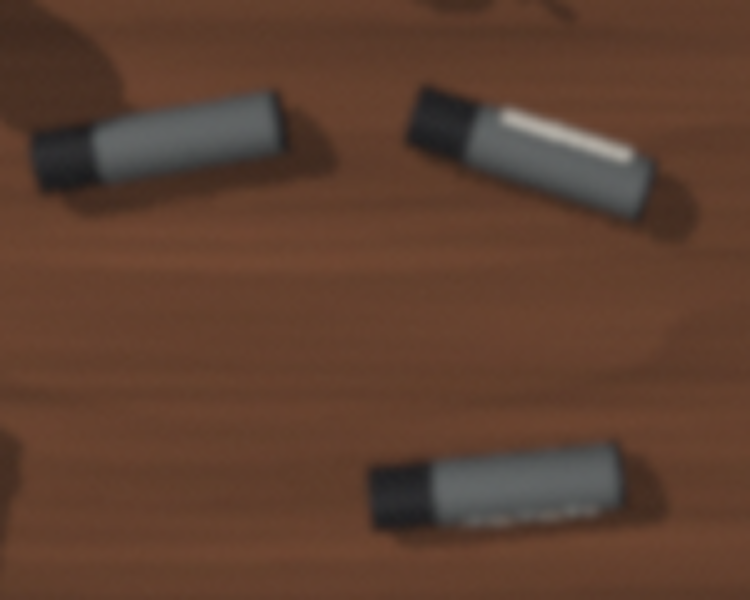

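View pics/c2.png

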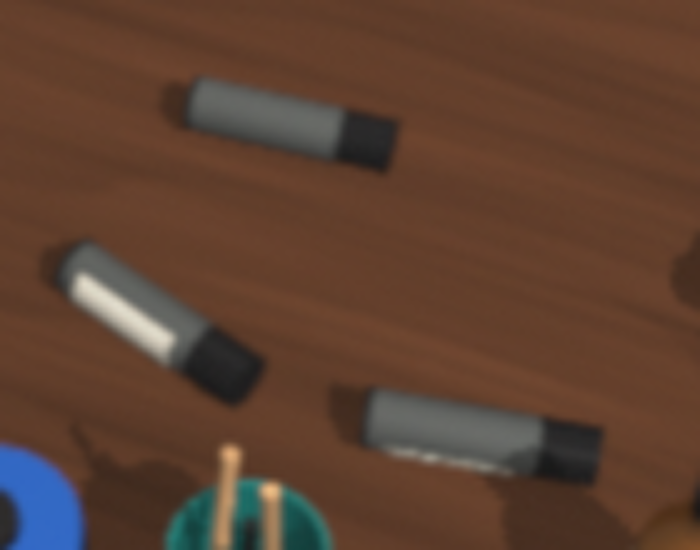

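```bash
cat >> h.py <<'E'
def pose():
    o=bot.get_obs(); M=R.from_quat(o["tcp_rot"]).as_matrix(); return o["ee_pos"],np.degrees(np.arctan2(M[1,0],M[0,0]))
def plan(*wps):
    p,y=pose(); print("clock",bot.get_obs()["clock"],"at",np.round(p,4),round(y,2))
    for w in wps:
        t=np.array(w[:3]); c,s_=np.cos(np.radians(y)),np.sin(np.radians(y)); d=(t-p)/.03
        r=(w[3]-y+180)%360-180
        print(w,"->",np.round([d[0]*c+d[1]*s_,d[0]*s_-d[1]*c,-d[2],-r/8],2)); p,y=t,w[3]
E
python3 - <<'E'
from h import *
plan((.188,-.543,.28,46),(.6,.087,.28,73),(.6,.087,.1,73),(.6,.087,.004,73))
E
```

```text
clock 0.25 at [ 0.1878 -0.5432  0.1747] 19.07
(0.188, -0.543, 0.28, 46) -> [ 0.01 -0.   -3.51 -3.37]
(0.6, 0.087, 0.28, 73) -> [24.65 -4.71 -0.   -3.38]
(0.6, 0.087, 0.1, 73) -> [0. 0. 6. 0.]
(0.6, 0.087, 0.004, 73) -> [0.  0.  3.2 0. ]
```

>>> apply_moves(
  steps=[
    [0,0,-1,-1,-1],
    [0,0,-2,-2,-1],
    [0,0,-3,-3,-1],
    [0,0,-3.5,-3.4,-1],
    [1,-0.2,-3.5,-3.4,-1],
    [2.5,-0.6,-3.5,-3.4,-1],
    [4,-1,-3.5,-3.4,-1],
    [5,-1.2,-3.5,-3.4,-1],
  ],
)

```text
clock: 1.25
ee_pos: [0.3192, -0.459, 0.2801]
tcp_rot: [0.919, 0.393, 0.0, -0.0]
contact_force: [-0.1, -0.5, 0.6]
gripper_width: 0.094
finger_force: 0.0
```

```bash
python3 - <<'E'
from h import *
plan((.6,.087,.28,73),(.6,.087,.1,73),(.6,.087,.004,73))
E
```

```text
clock 1.25 at [ 0.3192 -0.459   0.2801] 46.33
(0.6, 0.087, 0.28, 73) -> [19.63 -5.8   0.   -3.33]
(0.6, 0.087, 0.1, 73) -> [0. 0. 6. 0.]
(0.6, 0.087, 0.004, 73) -> [0.  0.  3.2 0. ]
```

>>> apply_moves(
  steps=[
    [1.5,-0.5,0,-0.5,-1],
    [3.5,-1,0,-1,-1],
    [5.5,-1.6,0,-1.5,-1],
    [7.5,-2.2,0,-2,-1],
    [9.5,-2.8,0,-2.5,-1],
    [11.5,-3.4,0,-3,-1],
    [13.5,-4,0,-3.33,-1],
    [15,-4.4,0,-3.33,-1],
  ],
)

```text
clock: 2.25
ee_pos: [0.5342, -0.0416, 0.28]
tcp_rot: [0.804, 0.595, 0.0, 0.0]
contact_force: [0.7, -0.8, 0.2]
gripper_width: 0.0939
finger_force: 0.0
```

```bash
python3 - <<'E'
from h import *
plan((.6,.087,.1,73),(.6,.087,.004,73))
E
```

```text
clock 2.25 at [ 0.5342 -0.0416  0.28  ] 73.01
(0.6, 0.087, 0.1, 73) -> [4.74 0.85 6.   0.  ]
(0.6, 0.087, 0.004, 73) -> [0.  0.  3.2 0. ]
```

>>> apply_moves(
  steps=[
    [1,0.2,1,0,-1],
    [2.5,0.5,2.5,0,-1],
    [4,0.75,4,0,-1],
    [4.75,0.87,5.5,0,-1],
    [4.75,0.87,7,0,-1],
    [4.75,0.87,8.2,0,-1],
    [4.75,0.87,9,0,-1],
    [4.75,0.87,9.2,0,-1],
  ],
)

```text
clock: 3.25
ee_pos: [0.5989, 0.0845, 0.0022]
tcp_rot: [0.804, 0.594, -0.002, -0.001]
contact_force: [-0.4, 0.8, 0.9]
gripper_width: 0.0937
finger_force: 0.0
```

>>> apply_moves(
  steps=[
    [0,0,0,0,0.1],
    [0,0,0,0,0.19],
    [0,0,0,0,0.19],
    [0,0,0,0,0.19],
    [0,0,0,0,0.19],
    [0,0,0,0,0.19],
    [0,0,0,0,0.19],
    [0,0,0,0,0.19],
  ],
)

```text
clock: 4.25
ee_pos: [0.6004, 0.0845, 0.004]
tcp_rot: [0.804, 0.594, -0.0, 0.0]
contact_force: [-0.0, 0.4, 0.3]
gripper_width: 0.0382
finger_force: 0.0
```

```bash
python3 - <<'E'
from h import *
plan((.6,.087,.004,73))
s=snap("scene"); save(s,"s1.png",(180,150,340,270),5)
E
```

```text
clock 4.25 at [0.6004 0.0845 0.004 ] 72.91
(0.6, 0.087, 0.004, 73) -> [ 0.08 -0.04 -0.   -0.01]
```

View pics/s1.png

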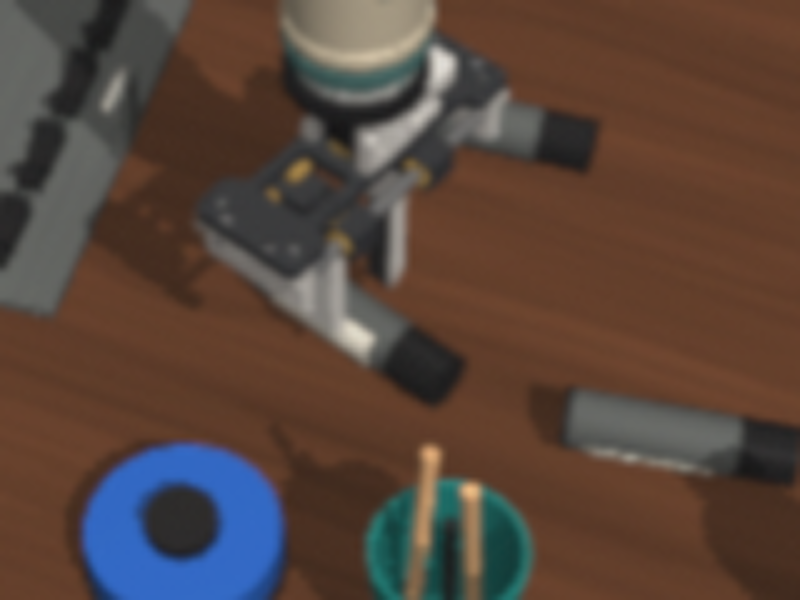

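>>> apply_moves(
  steps=[
    [0,-0.1,0,0,0.19],
    [0,-0.2,0,0,0.19],
    [0,-0.32,0,0,0.19],
    [0,-0.45,0,0,0.19],
    [0,-0.58,0,0,0.19],
    [0,-0.7,0,0,0.19],
    [0,-0.77,0,0,0.19],
    [0,-0.78,0,0,0.19],
  ],
)

```text
clock: 5.3
ee_pos: [0.5779, 0.0914, 0.0041]
tcp_rot: [0.804, 0.594, 0.0, 0.0]
contact_force: [-0.9, -0.4, 0.1]
gripper_width: 0.0378
finger_force: 0.0
```

```bash
python3 - <<'E'
from h import *
p,y=pose(); s=snap("scene"); save(s,"s2.png",(180,150,340,270),5)
plan((p[0],p[1],.21,73),(.606,.282,.21,100.5),(.606,.282,.004,100.5))
E
```

```text
clock 5.35 at [0.5781 0.0914 0.0041] 72.91
(np.float64(0.5779151123846368), np.float64(0.09141321718754783), 0.21, 73) -> [-0.   -0.   -6.86 -0.01]
(0.606, 0.282, 0.21, 100.5) -> [ 6.35 -0.96 -0.   -3.44]
(0.606, 0.282, 0.004, 100.5) -> [ 0.    0.    6.87 -0.  ]
```

View pics/s2.png

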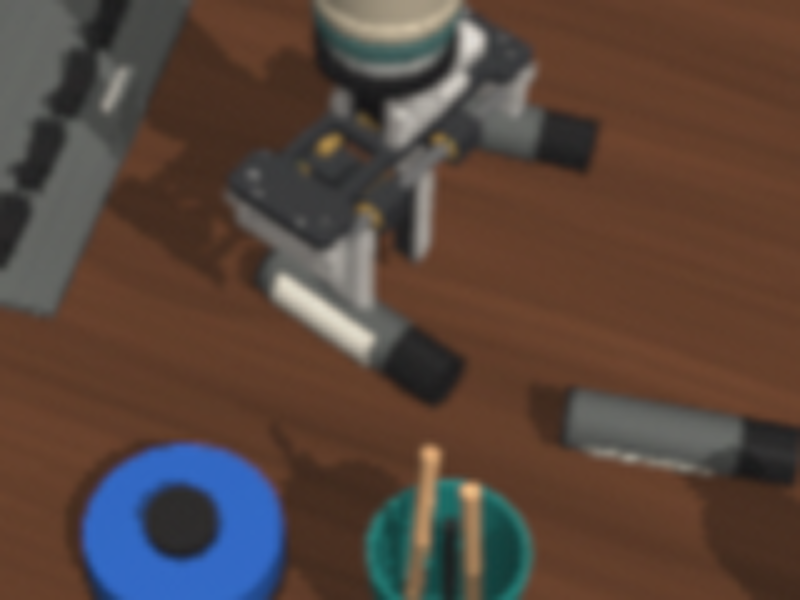

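```bash
python3 - <<'E'
from h import *
p,y=pose(); print(p)
s=snap("scene"); print((proj(s,[p,p+[0,0,.1],[.6,.087,.017]])-[180,150])*5)
markers(s)
t=snap("top"); print((proj(t,[p,p+[0,0,.1],[.6,.087,.017]])-[180,130])*5); save(t,"t2.png",(180,130,340,250),5); markers(t)
E
```

```text
[0.57805394 0.09138147 0.00407759]
[[378.95548859 304.32365498]
 [381.18176311 194.17159244]
 [357.64959553 316.41770347]]
marker c [608.7  86.7] len 135 35 capdir deg 78.7 zmax 0.0359
  profile(left-normal mm,grey) [(-20, -1), (-16, 185), (-12, 172), (-8, 190), (-4, 194), (0, 115), (4, 98), (8, 101), (12, 94), (16, 76), (20, -1)]
marker c [608.7 282.8] len 129 33 capdir deg 100.8 zmax 0.0354
  profile(left-normal mm,grey) [(-20, -1), (-16, 99), (-12, 92), (-8, 102), (-4, 105), (0, 102), (4, 95), (8, 84), (12, 79), (16, 72), (20, -1)]
[[369.81065088 345.79529569]
 [373.07754204 329.56657711]
 [378.76525257 302.37195068]]
marker c [603.8 281.4] len 132 34 capdir deg 100.4 zmax 0.0359
  profile(left-normal mm,grey) [(-20, -1), (-16, 81), (-12, 89), (-8, 97), (-4, 100), (0, 99), (4, 94), (8, 84), (12, 70), (16, 56), (20, -1)]
marker c [427.9  89.7] len 103 34 capdir deg -84.3 zmax 0.0364
  profile(left-normal mm,grey) [(-20, -1), (-16, 84), (-12, 84), (-8, 86), (-4, 95), (0, 100), (4, 100), (8, 96), (12, 87), (16, 77), (20, -1)]
```

View pics/t2.png

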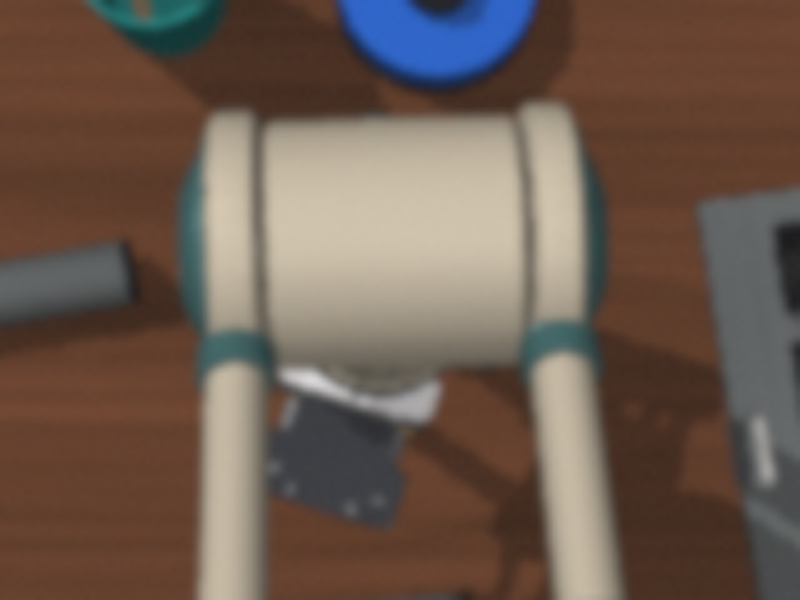

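```bash
python3 - <<'E'
from h import *
p,y=pose(); s=snap("scene"); ty=np.array([np.sin(np.radians(y)),-np.cos(np.radians(y)),0])
q=lambda a:(proj(s,a)-[180,150])*5
print(q([p+ty*.02,p-ty*.02,p+ty*.03,p-ty*.03]))
for u,v in [(422,250),(422,240),(422,262),(422,275),(360,290),(362,300),(364,310),(366,320),(390,300),(330,320),(430,365),(380,250),(355,340)]:
    P=s["W"][int(150+v/5),int(180+u/5)]; print(u,v,np.round(P,3), "tool y", round(float((P-p)@ty),3),s["color"][int(150+v/5),int(180+u/5)])
w=snap("wrist"); save(w,"w2.png")
E
```

```text
[[356.89292974 325.47731832]
 [400.3169136  283.7693212 ]
 [345.81203167 336.11753684]
 [410.95162113 273.55220736]]
422 250 [0.56  0.109 0.043] tool y -0.023 [131 116 106]
422 240 [0.559 0.108 0.05 ] tool y -0.024 [153 147 141]
422 262 [ 0.531  0.099 -0.006] tool y -0.048 [103  73  58]
422 275 [nan nan nan] tool y nan [104  66  45]
360 290 [0.611 0.093 0.058] tool y 0.031 [167 162 156]
362 300 [0.61  0.093 0.048] tool y 0.03 [151 147 142]
364 310 [0.607 0.091 0.034] tool y 0.028 [109 110 106]
366 320 [0.614 0.097 0.036] tool y 0.033 [104 106 102]
390 300 [0.57  0.095 0.   ] tool y -0.009 [99 65 47]
330 320 [0.617 0.077 0.029] tool y 0.041 [216 210 193]
430 365 [0.626 0.142 0.033] tool y 0.031 [40 40 40]
380 250 [0.538 0.076 0.001] tool y -0.034 [75 50 37]
355 340 [0.62  0.094 0.022] tool y 0.039 [207 200 183]
```

View pics/w2.png

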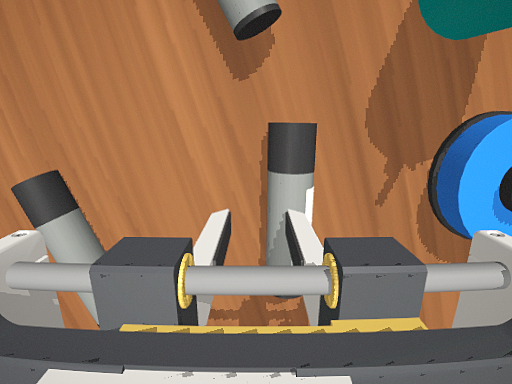

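```bash
python3 - <<'E'
from h import *
p,y=pose(); w=snap("wrist"); print(w["origin"],p, bot.get_obs()["qpos"])
for u,v in [(100,60),(60,130),(350,130),(225,215),(230,212),(288,214),(292,212),(285,225),(290,200),(250,230),(290,180),(295,150),(312,200)]:
    print(u,v,np.round(w["W"][v,u],3),round(float(w["z_map"][v,u]),3),w["color"][v,u])
print(proj(w,[p,p+[0,0,.036]]))
E
```

```text
[0.59569638 0.15615003 0.21381455] [0.5781962  0.09132674 0.00404512] [ 3.78698719e-02  4.32835794e-01  1.72539771e+00 -9.84899490e-05
  9.83203918e-01  3.36330045e-01]
100 60 [0.496 0.237 0.   ] 0.197 [176 111  68]
60 130 [ 0.443  0.2   -0.   ] 0.209 [178 116  72]
350 130 [ 0.663  0.131 -0.   ] 0.209 [159 103  62]
225 215 [0.558 0.107 0.048] 0.174 [243 240 234]
230 212 [0.56  0.105 0.035] 0.188 [102  74  64]
288 214 [0.598 0.093 0.041] 0.182 [96 93 91]
292 212 [0.601 0.094 0.04 ] 0.182 [237 233 227]
285 225 [0.593 0.085 0.038] 0.187 [84 85 84]
290 200 [0.602 0.1   0.033] 0.188 [177 183 176]
250 230 [0.564 0.075 0.001] 0.228 [182 119  77]
290 180 [0.606 0.114 0.033] 0.185 [180 182 177]
295 150 [0.614 0.133 0.034] 0.179 [78 78 79]
312 200 [0.617 0.093 0.024] 0.197 [255 255 255]
[[260.8200735  208.27519928]
 [261.34700522 224.37932812]]
```

>>> apply_moves(
  steps=[
    [0,0,-0.3,0,0.19],
    [0,0,-1,0,0.19],
    [0,0,-2,0,0.19],
    [0,0,-2.5,0,0.5],
    [0,0,-2.5,0,1],
    [0,0,-2.5,0,1],
    [0,0,-2.5,0,1],
    [0,0,-2.5,0,1],
  ],
)

```text
clock: 6.6
ee_pos: [0.5775, 0.0913, 0.0782]
tcp_rot: [0.804, 0.594, -0.001, -0.0]
contact_force: [0.8, -0.1, 0.4]
gripper_width: 0.0003
finger_force: 0.0
```

```bash
python3 - <<'E'
from h import *
def tips():
    p,y=pose(); w=snap("wrist"); W=w["W"]; M=R.from_quat(bot.get_obs()["tcp_rot"]).as_matrix()
    L=(W-p)@M; m=(abs(L[...,0])<.015)&(L[...,2]>-.08)&(abs(L[...,1])<.065)&(W[...,2]>.045)
    print("ee",np.round(p,4),"width",bot.get_obs()["gripper_width"]," max tool z of finger pts",np.round(np.percentile(L[m][:,2],[50,90,99,100]),4), m.sum())
    return w
w=tips(); save(w,"w3.png")
s=snap("scene"); p,y=pose(); u,v=proj(s,p)[0].astype(int); print(u,v)
for d in range(-14,8,2): print(d,np.round(s["W"][v+d,u]-p,3))
E
```

```text
ee [0.5775 0.0913 0.0782] width 9.296211533536922e-05  max tool z of finger pts [-0.0611 -0.0406 -0.0326 -0.031 ] 1128
256 194
-14 [0.015 0.004 0.079]
-12 [0.015 0.005 0.071]
-10 [0.016 0.005 0.065]
-8 [0.014 0.005 0.055]
-6 [0.013 0.004 0.045]
-4 [-0.076 -0.031 -0.078]
-2 [-0.068 -0.027 -0.077]
0 [-0.061 -0.024 -0.076]
2 [-0.053 -0.021 -0.076]
4 [-0.046 -0.019 -0.077]
6 [-0.039 -0.015 -0.076]
```

View pics/w3.png

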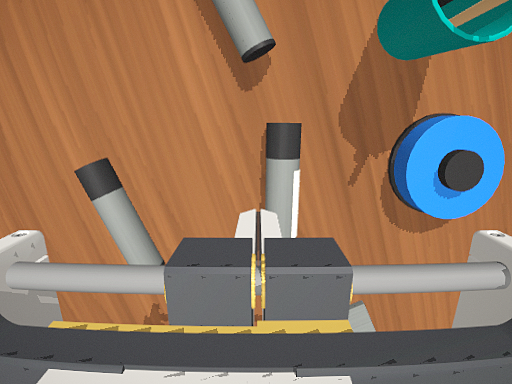

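>>> apply_moves(
  steps=[
    [0,-0.5,0,0,1],
    [0,-1,0.5,0,1],
    [0,-1,1.5,0,1],
    [0,-1,2.5,0,1],
    [0,-1,3.2,0,1],
    [0,-1,3.2,0,1],
    [0,-1,3.2,0,1],
    [0,-1,3.2,0,1],
  ],
)

```text
clock: 7.7
ee_pos: [0.5502, 0.1003, -0.0158]
tcp_rot: [0.804, 0.594, 0.001, 0.001]
contact_force: [0.2, -0.1, 0.3]
gripper_width: 0.0003
finger_force: 0.0
```

>>> apply_moves(
  steps=[
    [0,0,0.05,0,1],
    [0,0,0.1,0,1],
    [0,0,0.15,0,1],
    [0,0,0.2,0,1],
    [0,0,0.25,0,1],
    [0,0,0.25,0,1],
    [0,0,0.25,0,1],
    [0,0,0.25,0,1],
  ],
)

```text
clock: 8.7
ee_pos: [0.5494, 0.1002, -0.0244]
tcp_rot: [0.804, 0.594, 0.0, 0.0]
contact_force: [0.6, -0.5, -0.3]
gripper_width: 0.0006
finger_force: 0.0
```

```bash
python3 - <<'E'
from h import *
p,y=pose(); s=snap("scene"); save(s,"s3.png",(200,150,320,240),6)
M=(s["color"].min(2)>120)
ty=np.array([np.sin(np.radians(y)),-np.cos(np.radians(y)),0]); tx=np.array([ty[1]*-1,ty[0],0])
L=s["W"]-p; a,b=L@tx,L@ty
m=(abs(a)<.02)&(abs(b)<.03)&(L[...,2]<.09)&(L[...,2]>.015)
z=s["W"][m][:,2]; print(p,len(z),np.round(np.sort(z)[:12],4), "a,b",np.round(np.percentile(a[m],[0,10,50,90,100]),3),np.round(np.percentile(b[m],[0,50,100]),3))
E
```

```text
[ 0.54941741  0.10016567 -0.02441294] 226 [-0.0059 -0.0046 -0.0036 -0.003  -0.003  -0.0029 -0.0027 -0.0025 -0.0024
 -0.0023 -0.0022 -0.0021] a,b [-0.019 -0.007  0.009  0.016  0.019] [-0.029  0.008  0.026]
```

>>> apply_moves(
  steps=[
    [0,0,0.03,0,1],
    [0,0,0.06,0,1],
    [0,0,0.09,0,1],
    [0,0,0.12,0,1],
    [0,0,0.15,0,1],
    [0,0,0.18,0,1],
    [0,0,0.2,0,1],
    [0,0,0.2,0,1],
  ],
)

```text
clock: 9.75
ee_pos: [0.5494, 0.1002, -0.0301]
tcp_rot: [0.804, 0.594, 0.0, 0.0]
contact_force: [-1.6, -0.6, 3.5]
gripper_width: 0.0004
finger_force: 1.9
```

>>> apply_moves(
  steps=[
    [0,0,-0.5,0,1],
    [0,0,-1.5,0,1],
    [0,0,-2.5,0,0],
    [-0.5,0,-3.5,0,-1],
    [-1.5,-0.3,-4.5,0,-1],
    [-2.5,-0.7,-5.2,0,-1],
    [-3,-1,-5.5,0,-1],
    [-3,-1,-5.5,0,-1],
  ],
)

```text
clock: 10.75
ee_pos: [0.494, 0.0227, 0.1353]
tcp_rot: [0.805, 0.594, 0.001, 0.0]
contact_force: [-0.6, 0.5, -0.4]
gripper_width: 0.0576
finger_force: 0.0
```

```bash
python3 - <<'E'
from h import *
w=snap("wrist"); markers(w)
s=snap("scene"); markers(s)
plan((.601,.0875,.03,73),(.601,.0875,-.026,73))
E
```

```text
marker c [598.7  87.8] len 131 35 capdir deg 72.6 zmax 0.0345
  profile(left-normal mm,grey) [(-20, -1), (-16, 253), (-12, 255), (-8, 159), (-4, 164), (0, 170), (4, 167), (8, 155), (12, 137), (16, 99), (20, -1)]
marker c [424.9 104.2] len 131 35 capdir deg 95.7 zmax 0.0346
  profile(left-normal mm,grey) [(-20, -1), (-16, 129), (-12, 156), (-8, 171), (-4, 175), (0, 169), (4, 161), (8, 150), (12, 127), (16, 225), (20, -1)]
marker c [430.6 105.3] len 131 36 capdir deg 94.7 zmax 0.0357
  profile(left-normal mm,grey) [(-20, -1), (-16, 75), (-12, 91), (-8, 101), (-4, 102), (0, 99), (4, 91), (8, 85), (12, 78), (16, 74), (20, -1)]
marker c [604.3  88.3] len 133 35 capdir deg 73.2 zmax 0.0356
  profile(left-normal mm,grey) [(-20, -1), (-16, 172), (-12, 207), (-8, 167), (-4, 101), (0, 98), (4, 94), (8, 85), (12, 78), (16, 72), (20, -1)]
marker c [609.  282.9] len 129 33 capdir deg 100.8 zmax 0.0356
  profile(left-normal mm,grey) [(-20, -1), (-16, 92), (-12, 93), (-8, 102), (-4, 105), (0, 102), (4, 96), (8, 88), (12, 79), (16, 72), (20, -1)]
clock 10.85 at [0.4944 0.0235 0.1341] 72.89
(0.601, 0.0875, 0.03, 73) -> [ 3.09  2.77  3.47 -0.01]
(0.601, 0.0875, -0.026, 73) -> [0.   0.   1.87 0.  ]
```

```bash
cat >> h.py <<'E'
def labels(s,guess,zax=.017,thr=None):
    "guess: list of (x,y,capdir deg); label angle from up, + towards left of cap direction; axis refined by circle fit"
    W=s["W"]; G=s["color"].astype(float).mean(2)
    for gx,gy,a in guess:
        d=np.array([np.cos(np.radians(a)),np.sin(np.radians(a))]); n=np.array([-d[1],d[0]])
        t=(W[...,:2]-[gx,gy])@d; q=(W[...,:2]-[gx,gy])@n
        rod=(abs(t)<.066)&(abs(q)<.025)&(W[...,2]>zax-.012)&(W[...,2]<zax+.023)
        if rod.sum()<60: print((gx,gy),"not seen",rod.sum()); continue
        # refine axis: |(q-q0-k t, z-zax)|=.017
        from scipy.optimize import least_squares
        T,Q,Z=t[rod],q[rod],W[...,2][rod]
        f=least_squares(lambda v:np.hypot(Q-v[0]-v[1]*T,Z-v[2])-.017,[0,0,zax],loss="soft_l1",f_scale=.001).x
        ang=np.degrees(np.arctan2(q-f[0]-f[1]*t,W[...,2]-f[2]))
        # label spans where white
        dark=G[rod&(t<.03)]; thr_=thr or 1.35*np.median(G[rod&(t<.02)&(G<np.percentile(dark,60))])
        m=rod&(t>-.035)&(t<.012)
        out=[]
        for b in range(-130,131,5):
            k=m&(abs(ang-b)<=2.5)
            if k.sum()>4: out.append((b,round(float((G[k]>thr_).mean()),1)))
        wh=rod&(G>thr_)
        c=np.array([gx,gy])+n*f[0]
        tt=T[Z>zax]; mid=(np.percentile(tt,0.5)+np.percentile(tt,99.5))/2
        vis=[b for b,_ in out]; wb=[b for b,x in out if x>=.5]
        print("axis pt",np.round(c+d*mid,4),"z",round(f[2],4),"dir",round(a+np.degrees(np.arctan(f[1])),1),"visible",vis[0],vis[-1],"white",(wb[0]-2.5,wb[-1]+2.5) if wb else None,[o for o in out if 0<o[1]<1],"mean ang white",round(float(np.median(ang[wh])),1) if wh.any() else None,"thr",round(thr_))
GA,GB,GC=(.601,.0875,73),(.606,.282,100.5),(.427,.104,95.7)
E
python3 - <<'E'
from h import *
w=snap("wrist"); labels(w,[GA,GB,GC]); s=snap("scene"); labels(s,[GA,GB,GC])
E
```

```text
axis pt [0.5991 0.0877] z 0.017 dir 72.6 visible -65 100 white (-67.5, -32.5) [(-35, 0.7), (-30, 0.1)] mean ang white -44.0 thr 193
(0.606, 0.282) not seen 0
axis pt [0.425 0.104] z 0.0171 dir 95.9 visible -100 70 white (62.5, 72.5) [(60, 0.1), (65, 0.6)] mean ang white 67.7 thr 194
axis pt [0.6022 0.0882] z 0.0172 dir 72.4 visible -90 35 white (-92.5, -32.5) [(-30, 0.2)] mean ang white -60.3 thr 126
axis pt [0.6062 0.2823] z 0.0169 dir 100.4 visible -95 40 white None [(-95, 0.3), (-90, 0.2), (-80, 0.1)] mean ang white -101.4 thr 117
axis pt [0.4279 0.1051] z 0.0173 dir 95.9 visible -100 15 white None [] mean ang white None thr 110
```

>>> apply_moves(
  steps=[
    [0.5,0.5,0,0,-1],
    [1.5,1.4,0,0,-1],
    [2.6,2.3,0.5,0,-1],
    [3.1,2.73,1.5,0,-1],
    [3.1,2.73,3,0,-1],
    [3.1,2.73,4.3,0,-1],
    [3.1,2.73,5.1,0,-1],
    [3.1,2.73,5.33,0,-1],
  ],
)

```text
clock: 11.95
ee_pos: [0.5982, 0.0884, -0.0282]
tcp_rot: [0.804, 0.594, -0.002, -0.001]
contact_force: [0.1, 0.3, 0.5]
gripper_width: 0.0942
finger_force: 0.0
```

>>> apply_moves(
  steps=[
    [0,0,0,0,0],
    [0,0,0,0,0.1],
    [0,0,0,0,0.19],
    [0,0,0,0,0.21],
    [0,0,0,0,0.21],
    [0,0,0,0,0.21],
    [0,0,0,0,0.21],
    [0,0,0,0,0.21],
  ],
)

```text
clock: 12.95
ee_pos: [0.5999, 0.0878, -0.0254]
tcp_rot: [0.804, 0.594, -0.0, 0.0]
contact_force: [-1.0, -0.2, -0.3]
gripper_width: 0.037
finger_force: 0.0
```

```bash
python3 - <<'E'
from h import *
print(pose(),bot.get_obs()["gripper_width"]); w=snap("wrist"); save(w,"w4.png"); labels(w,[GA])
E
```

```text
(array([ 0.59988154,  0.08775267, -0.02537944]), np.float64(72.90725960009797)) 0.037040315727899974
axis pt [0.5992 0.0885] z 0.0171 dir 72.5 visible -110 120 white (-112.5, 112.5) [(-100, 0.9), (-95, 0.9), (-85, 0.9), (-80, 0.6), (-75, 0.8), (-70, 0.9), (-65, 0.8), (-60, 0.8), (-55, 0.9), (-50, 0.8), (-45, 0.8), (-40, 0.8), (-35, 0.6), (-5, 0.2), (0, 0.2), (5, 0.2), (50, 0.1), (55, 0.1), (65, 0.1), (70, 0.1), (80, 0.2), (85, 0.1), (90, 0.3), (95, 0.5), (100, 0.1), (105, 0.1), (110, 0.5), (115, 0.3)] mean ang white -45.2 thr 179
```

View pics/w4.png

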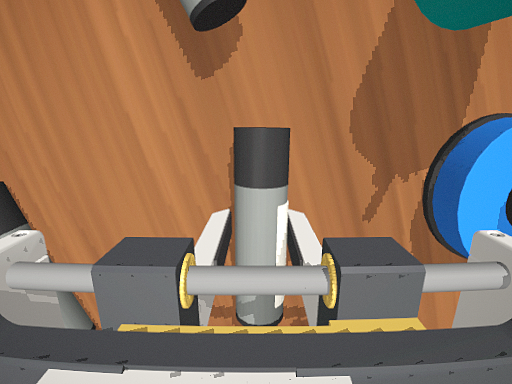

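>>> apply_moves(
  steps=[
    [0,-0.08,0,0,0.21],
    [0,-0.18,0,0,0.21],
    [0,-0.32,0,0,0.21],
    [0,-0.46,0,0,0.21],
    [0,-0.6,0,0,0.21],
    [0,-0.72,0,0,0.21],
    [0,-0.78,0,0,0.21],
    [0,-0.8,0,0,0.21],
  ],
)

```text
clock: 14.0
ee_pos: [0.5768, 0.0949, -0.0253]
tcp_rot: [0.804, 0.594, 0.0, 0.0]
contact_force: [0.5, -0.3, -0.0]
gripper_width: 0.0371
finger_force: 0.0
```

```bash
cat >> h.py <<'E'
def roll_in_grip(zax=.017):
    "wrist view of the marker in the fingers: label centre angle from rows clear of the fingers"
    w=snap("wrist"); p,y=pose(); W=w["W"]; G=w["color"].astype(float).mean(2)
    M=R.from_quat(bot.get_obs()["tcp_rot"]).as_matrix(); L=(W-p)@M
    best=None
    m=(abs(L[...,1])<.024)&(abs(W[...,2]-zax)<.0185)&(abs(L[...,0])<.08)
    m&=(w["z_map"]>.12)
    if m.sum()<50: print("none"); return
    x=L[...,0][m]; print("pose",np.round(p,4),round(y,1),"width",round(bot.get_obs()["gripper_width"],4),"rod x",np.round(np.percentile(x,[1,99]),4))
    for x0 in np.arange(-.06,.06,.008):
        k=m&(abs(L[...,0]-x0)<.004)
        if k.sum()<15: continue
        yy=L[...,1][k]; top=W[...,2][k]>zax+.012
        wh=G[k]>215; c=np.median(yy[top]) if top.any() else 0
        if wh.sum()>4:
            q=np.percentile(yy[wh],[3,97]); print(f"x {x0*1000:.0f} rod y {yy.min()*1e3:.1f}..{yy.max()*1e3:.1f} white {q[0]*1e3:.1f}..{q[1]*1e3:.1f}")
        else: print(f"x {x0*1000:.0f} rod y {yy.min()*1e3:.1f}..{yy.max()*1e3:.1f} no white, G {np.median(G[k]):.0f}")
    return w
E
python3 - <<'E'
from h import *
roll_in_grip()
p,y=pose()
plan((p[0],p[1],.14,73),(.54,.24,.14,87),(.6055,.282,-.0255,100.4))
E
```

```text
pose [ 0.5768  0.0949 -0.0253] 72.9 width 0.0373 rod x [-0.071   0.0789]
x -60 rod y -23.3..23.6 no white, G 108
x -52 rod y -18.5..13.8 white -14.2..6.5
x -44 rod y -17.2..13.6 white -14.0..6.3
x -36 rod y -23.5..22.6 white -7.0..1.5
x -28 rod y -24.0..21.8 no white, G 83
x -20 rod y -23.8..19.3 white -14.2..7.3
x -12 rod y -22.8..17.6 white -14.1..7.0
x -4 rod y -21.9..16.1 white -14.1..7.3
x 4 rod y -23.7..23.4 white -13.9..7.4
x 12 rod y -24.0..24.0 white -23.1..23.1
x 20 rod y -24.0..23.9 white -13.7..7.2
x 28 rod y -24.0..24.0 no white, G 146
x 36 rod y -23.9..24.0 no white, G 64
x 44 rod y -23.7..23.7 no white, G 64
x 52 rod y -24.0..23.9 no white, G 64
clock 14.05 at [ 0.5768  0.0949 -0.0253] 72.91
(np.float64(0.5768108265148199), np.float64(0.09488951626082923), 0.14, 73) -> [ 0.    0.   -5.51 -0.01]
(0.54, 0.24, 0.14, 87) -> [ 4.27 -2.59 -0.   -1.75]
(0.6055, 0.282, -0.0255, 100.4) -> [ 1.51  2.11  5.52 -1.68]
```

>>> apply_moves(
  steps=[
    [0,0,0,0,0.1],
    [0,0,0,0,0],
    [0,0,-0.5,0,-0.2],
    [0,0,-1.5,0,-0.4],
    [0,0,-3,0,-0.5],
    [-0.5,0,-4.5,0,-0.5],
    [-1,0,-5.5,0,-0.5],
    [-1,0,-5.5,0,-0.5],
  ],
)

```text
clock: 15.05
ee_pos: [0.5701, 0.0656, 0.1433]
tcp_rot: [0.805, 0.594, 0.003, 0.002]
contact_force: [0.1, -0.3, -0.6]
gripper_width: 0.0703
finger_force: 0.0
```

```bash
python3 - <<'E'
from h import *
labels(snap("wrist"),[(.577,.0949,72.7)])
plan((.5755,.095,-.0255,72.7))
plan((.52,.24,.14,87),(.6055,.282,-.0255,100.4))
E
```

```text
axis pt [0.5745 0.0954] z 0.0174 dir 72.2 visible -90 85 white (-42.5, 52.5) [(-40, 0.7), (50, 0.8)] mean ang white 2.5 thr 176
clock 15.1 at [0.5688 0.0661 0.1411] 72.86
(0.5755, 0.095, -0.0255, 72.7) -> [ 0.99 -0.07  5.55  0.02]
clock 15.1 at [0.5688 0.0661 0.1411] 72.86
(0.52, 0.24, 0.14, 87) -> [ 5.06 -3.26  0.04 -1.77]
(0.6055, 0.282, -0.0255, 100.4) -> [ 1.55  2.77  5.52 -1.68]
```

```bash
python3 - <<'E'
from h import *
plan((.575,.282,.14,100.4),(.6055,.282,-.0255,100.4))
E
```

```text
clock 15.1 at [0.5688 0.0661 0.1411] 72.86
(0.575, 0.282, 0.14, 100.4) -> [ 6.94 -1.92  0.04 -3.44]
(0.6055, 0.282, -0.0255, 100.4) -> [-0.18  1.    5.52 -0.  ]
```

>>> apply_moves(
  steps=[
    [0.6,-0.2,0,-0.4,-0.5],
    [2,-0.6,0,-1.2,-0.5],
    [3.5,-1,0,-2,-0.7],
    [5,-1.4,0,-2.8,-1],
    [6.2,-1.7,0,-3.44,-1],
    [6.8,-1.9,0,-3.44,-1],
    [6.94,-1.92,0,-3.44,-1],
    [6.94,-1.92,0,-3.44,-1],
  ],
)

```text
clock: 16.1
ee_pos: [0.5739, 0.2815, 0.1391]
tcp_rot: [0.64, 0.768, -0.001, -0.0]
contact_force: [-0.8, 0.8, -0.1]
gripper_width: 0.0941
finger_force: 0.0
```

```bash
python3 - <<'E'
from h import *
labels(snap("wrist"),[GB]); 
plan((.6055,.282,-.0255,100.4))
E
```

```text
axis pt [0.6023 0.282 ] z 0.017 dir 100.7 visible -75 80 white None [] mean ang white -0.9 thr 146
clock 16.15 at [0.574  0.2811 0.1394] 100.37
(0.6055, 0.282, -0.0255, 100.4) -> [-0.16  1.04  5.5  -0.  ]
```

>>> apply_moves(
  steps=[
    [0,0.4,0.3,0,-1],
    [-0.1,0.9,1,0,-1],
    [-0.13,0.96,2,0,-1],
    [-0.13,0.96,3.5,0,-1],
    [-0.13,0.96,4.6,0,-1],
    [-0.13,0.96,5.2,0,-1],
    [-0.13,0.96,5.45,0,-1],
    [-0.13,0.96,5.5,0,-1],
  ],
)

```text
clock: 17.15
ee_pos: [0.6039, 0.2835, -0.0253]
tcp_rot: [0.64, 0.768, 0.0, 0.0]
contact_force: [-0.0, 1.0, 0.4]
gripper_width: 0.094
finger_force: 0.0
```

>>> apply_moves(
  steps=[
    [0,0,0,0,0],
    [0,0,0,0,0.1],
    [0,0,0,0,0.19],
    [0,0,0,0,0.21],
    [0,0,0,0,0.21],
    [0,0,0,0,0.21],
    [0,-0.08,0,0,0.21],
    [0,-0.18,0,0,0.21],
  ],
)

```text
clock: 18.15
ee_pos: [0.5977, 0.2824, -0.0254]
tcp_rot: [0.64, 0.768, -0.0, -0.0]
contact_force: [0.0, -0.5, -0.2]
gripper_width: 0.0376
finger_force: 0.0
```

>>> apply_moves(
  steps=[
    [0,-0.15,0,0,0.21],
    [0,-0.32,0,0,0.21],
    [0,-0.5,0,0,0.21],
    [0,-0.68,0,0,0.21],
    [0,-0.85,0,0,0.21],
    [0,-1,0,0,0.21],
    [0,-1.1,0,0,0.21],
    [0,-1.15,0,0,0.21],
  ],
)

```text
clock: 19.15
ee_pos: [0.5638, 0.2762, -0.0254]
tcp_rot: [0.64, 0.768, -0.0, 0.0]
contact_force: [0.1, -0.7, 0.7]
gripper_width: 0.037
finger_force: 0.0
```

>>> apply_moves(
  steps=[
    [0,0,0,0,0.1],
    [0,0,0,0,0],
    [0,0,-0.5,0,-0.2],
    [0,0,-1.5,0,-0.4],
    [0,0,-3,0,-0.5],
    [-0.5,0,-4.5,0,-0.5],
    [-1,0,-5.5,0,-0.5],
    [-1,0,-5.5,0,-0.5],
  ],
)

```text
clock: 20.15
ee_pos: [0.5718, 0.2467, 0.1435]
tcp_rot: [0.64, 0.768, 0.003, 0.002]
contact_force: [-0.4, 0.3, -0.4]
gripper_width: 0.0705
finger_force: 0.0
```

```bash
python3 - <<'E'
from h import *
p,y=pose()
labels(snap("wrist"),[(.561,.275,100.5)])
plan((.427,.14,.14,95.9),(.426,.1045,-.0255,95.9))
E
```

```text
axis pt [0.5626 0.275 ] z 0.0174 dir 100.7 visible -80 85 white (-52.5, 42.5) [(-50, 0.6), (45, 0.1)] mean ang white -3.6 thr 169
clock 20.2 at [0.5701 0.2469 0.1412] 100.38
(0.427, 0.14, 0.14, 95.9) -> [-2.64 -5.33  0.04  0.56]
(0.426, 0.1045, -0.0255, 95.9) -> [-1.17 -0.15  5.52 -0.  ]
```

>>> apply_moves(
  steps=[
    [-0.3,-0.6,0,0.2,-0.7],
    [-0.9,-1.8,0,0.4,-1],
    [-1.6,-3.2,0,0.56,-1],
    [-2.3,-4.4,0,0.56,-1],
    [-3.2,-5.2,0,0.56,-1],
    [-3.7,-5.5,0,0.56,-1],
    [-3.78,-5.57,0.5,0.56,-1],
    [-3.78,-5.57,1,0.56,-1],
  ],
)

```text
clock: 21.2
ee_pos: [0.426, 0.1051, 0.1088]
tcp_rot: [0.67, 0.743, 0.0, -0.0]
contact_force: [-0.2, -0.1, -0.9]
gripper_width: 0.0941
finger_force: 0.0
```

```bash
python3 - <<'E'
from h import *
labels(snap("wrist"),[(.425,.104,95.9)])
plan((.425,.104,-.0255,95.9))
E
```

```text
axis pt [0.4248 0.1043] z 0.017 dir 96.1 visible -75 80 white (62.5, 72.5) [(60, 0.1), (65, 0.9), (70, 0.9), (75, 0.4)] mean ang white 68.3 thr 190
clock 21.25 at [0.4244 0.105  0.1069] 95.92
(0.425, 0.104, -0.0255, 95.9) -> [-0.04  0.02  4.41  0.  ]
```

>>> apply_moves(
  steps=[
    [0,0.01,0.5,0,-1],
    [0,0.01,1.2,0,-1],
    [0,0.01,2.2,0,-1],
    [0,0.01,3.2,0,-1],
    [0,0.01,4,0,-1],
    [0,0.01,4.35,0,-1],
    [0,0.01,4.4,0,-1],
    [0,0.01,4.4,0,-0.4],
  ],
)

```text
clock: 22.25
ee_pos: [0.4268, 0.1051, -0.0219]
tcp_rot: [0.669, 0.743, 0.0, 0.0]
contact_force: [-0.1, 0.4, 1.2]
gripper_width: 0.0871
finger_force: 0.0
```

>>> apply_moves(
  steps=[
    [0,0,0,0,0],
    [0,0,0,0,0.1],
    [0,0,0,0,0.19],
    [0,0,0,0,0.21],
    [0,0,0,0,0.21],
    [0,0,0,0,0.21],
    [0,0.06,0,0,0.21],
    [0,0.15,0,0,0.21],
  ],
)

```text
clock: 23.25
ee_pos: [0.4305, 0.1055, -0.0224]
tcp_rot: [0.669, 0.743, -0.0, -0.0]
contact_force: [-0.6, -0.0, 1.1]
gripper_width: 0.0373
finger_force: 0.0
```

>>> apply_moves(
  steps=[
    [0,0.12,0,0,0.21],
    [0,0.25,0,0,0.21],
    [0,0.38,0,0,0.21],
    [0,0.51,0,0,0.21],
    [0,0.64,0,0,0.21],
    [0,0.75,0,0,0.21],
    [0,0.81,0,0,0.21],
    [0,0.83,0,0,0.21],
  ],
)

```text
clock: 24.25
ee_pos: [0.4552, 0.1081, -0.0224]
tcp_rot: [0.669, 0.743, -0.0, 0.0]
contact_force: [0.2, -0.1, -0.4]
gripper_width: 0.0372
finger_force: 0.0
```

>>> apply_moves(
  steps=[
    [0,0,0,0,0.1],
    [0,0,0,0,0],
    [0,0,-0.5,0,-0.2],
    [0,0,-1.5,0,-0.4],
    [0,0,-3,0,-0.5],
    [-0.5,0,-4.5,0,-0.5],
    [-1,0,-5.5,0,-0.5],
    [-1,0,-5.5,0,-0.5],
  ],
)

```text
clock: 25.25
ee_pos: [0.4601, 0.0777, 0.1447]
tcp_rot: [0.67, 0.742, 0.002, 0.002]
contact_force: [-0.1, 0.1, -0.6]
gripper_width: 0.0705
finger_force: 0.0
```

```bash
python3 - <<'E'
from h import *
labels(snap("wrist"),[(.455,.107,95.9)])
print(pose())
E
```

```text
axis pt [0.451 0.107] z 0.0173 dir 96.0 visible -90 90 white (-27.5, 57.5) [(-25, 0.9), (55, 0.9), (60, 0.2)] mean ang white 11.1 thr 203
(array([0.45852567, 0.07819261, 0.14296818]), np.float64(95.88905951502373))
```

```bash
python3 - <<'E'
from h import *
plan((.4567,.1076,-.024,95.9))
E
```

```text
clock 25.3 at [0.4585 0.0782 0.143 ] 95.89
(0.4567, 0.1076, -0.024, 95.9) -> [ 0.98  0.04  5.57 -0.  ]
```

>>> apply_moves(
  steps=[
    [0.4,0.04,0,0,-1],
    [0.9,0.04,0.5,0,-1],
    [0.98,0.04,1.5,0,-1],
    [0.98,0.04,3,0,-1],
    [0.98,0.04,4.3,0,-1],
    [0.98,0.04,5.1,0,-1],
    [0.98,0.04,5.5,0,-1],
    [0.98,0.04,5.56,0,-1],
  ],
)

```text
clock: 26.3
ee_pos: [0.4552, 0.1082, -0.0254]
tcp_rot: [0.669, 0.743, -0.001, -0.001]
contact_force: [0.1, 0.6, 0.4]
gripper_width: 0.094
finger_force: 0.0
```

>>> apply_moves(
  steps=[
    [0,0,0,0,0],
    [0,0,0,0,0],
    [0,0,0,0,0.1],
    [0,0,0,0,0.15],
    [0,0,0,0,0.18],
    [0,0,0,0,0.21],
    [0,0,0,0,0.22],
    [0,0,0,0,0.22],
  ],
)

```text
clock: 27.3
ee_pos: [0.4564, 0.1076, -0.0242]
tcp_rot: [0.669, 0.743, -0.0, 0.0]
contact_force: [0.1, 0.7, -0.2]
gripper_width: 0.0371
finger_force: 0.0
```

>>> apply_moves(
  steps=[
    [0,0,0,0,0.1],
    [0,0,0,0,0],
    [0,0,-0.5,0,-0.2],
    [0,0,-1.5,0,-0.4],
    [0,0,-3,0,-0.5],
    [-0.5,0,-4.5,0,-0.5],
    [-1,0,-5.5,0,-0.5],
    [-1,0,-5.5,0,-0.5],
  ],
)

```text
clock: 28.3
ee_pos: [0.4615, 0.0773, 0.1429]
tcp_rot: [0.67, 0.742, 0.002, 0.002]
contact_force: [-0.3, -0.8, 0.5]
gripper_width: 0.0707
finger_force: 0.0
```

```bash
python3 - <<'E'
from h import *
labels(snap("wrist"),[(.455,.107,95.9)])
print(pose())
s=snap("scene");labels(s,[(.575,.0955,72.2),(.563,.275,100.7),(.455,.107,96)])
W=s["W"]; save(s,"s5.png",(90,80,330,260),3.3)
E
```

```text
axis pt [0.4527 0.1069] z 0.0173 dir 96.1 visible -85 85 white (-27.5, 57.5) [(-30, 0.1), (55, 0.7), (60, 0.2)] mean ang white 9.7 thr 199
(array([0.45982395, 0.07773001, 0.14115176]), np.float64(95.89195539448203))
axis pt [0.5778 0.0959] z 0.0177 dir 72.0 visible -85 20 white (-47.5, 22.5) [(-55, 0.4)] mean ang white -13.4 thr 109
axis pt [0.5664 0.2749] z 0.0176 dir 100.2 visible -90 25 white (-57.5, 27.5) [(-60, 0.1), (-55, 0.8)] mean ang white -17.6 thr 115
axis pt [0.4558 0.1074] z 0.0174 dir 95.8 visible -105 25 white (-42.5, 27.5) [(-45, 0.4)] mean ang white -10.9 thr 115
```

View pics/s5.png

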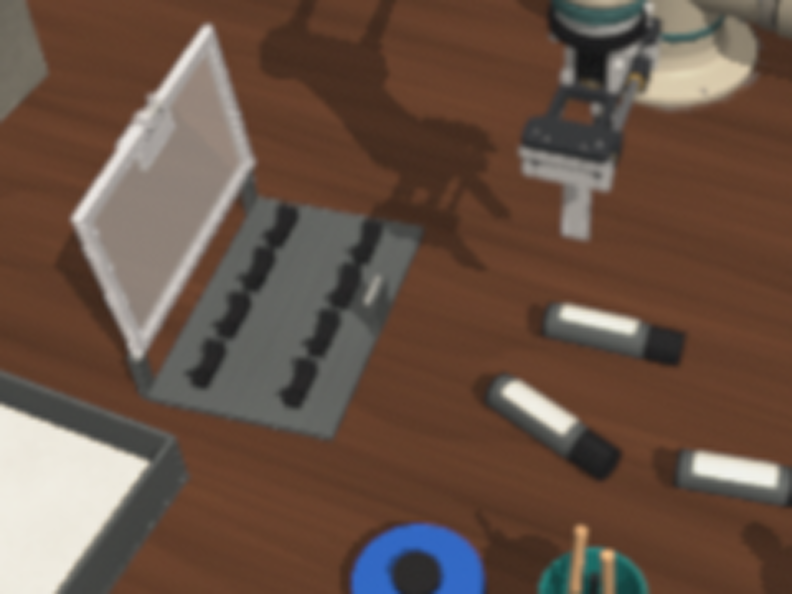

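```bash
cat >> h.py <<'E'
def case(s):
    W=s["W"]; z=W[...,2]
    box=(W[...,0]>.34)&(W[...,0]<.74)&(W[...,1]>-.40)&(W[...,1]<-.03)
    m=(box&(z>.0065)&(z<.033)).astype(np.uint8)
    n,l,st,_=cv2.connectedComponentsWithStats(cv2.morphologyEx(m,cv2.MORPH_CLOSE,np.ones((3,3),np.uint8)))
    i=1+np.argmax(st[1:,4]); P=W[(l==i)&(m>0)][:,:2]*1000
    c,(w,h),a=cv2.minAreaRect(P.astype(np.float32))
    a=a+90 if h>w else a
    a=(a+90)%180-90
    print("case rect c",np.round(c,1),"size",round(w,1),round(h,1),"yaw",round(a,2))
    # saddle tops
    k=box&(z>.020)&(z<.033); Q=W[k][:,:2]
    from scipy.optimize import minimize
    def cost(v):
        ca,sa=np.cos(v[2]),np.sin(v[2]); X=(Q-v[:2])@np.array([[ca,-sa],[sa,ca]])
        dx=np.abs(X[:,:1]-np.array([-.093,-.031,.031,.093])).min(1); dy=np.abs(np.abs(X[:,1])-.045)
        return np.mean(np.minimum(np.maximum(dx-.020,0)**2+np.maximum(dy-.009,0)**2,.015**2))*1e6+np.mean(np.minimum(dy,.02))*1e3*.1
    b=min((minimize(cost,[c[0]/1000+ox,c[1]/1000+oy,np.radians(a)],method="Nelder-Mead",options=dict(xatol=1e-5,fatol=1e-4)) for ox in (-.006,0,.006) for oy in (-.006,0,.006)),key=lambda r:r.fun)
    v=b.x; print(" saddle fit c",np.round(v[:2]*1000,1),"yaw",round(np.degrees(v[2]),2),"cost",round(b.fun,2),"n",len(Q))
    return v
def trough(v,k):
    "k=1..4"
    x=[-.093,-.031,.031,.093][k-1]; return v[0]+x*np.cos(v[2]),v[1]+x*np.sin(v[2])
E
python3 - <<'E'
from h import *
for n in("top","scene"):
    s=snap(n); v=case(s); print([np.round(trough(v,k),4) for k in (1,2,3,4)])
t=snap("top"); labels(t,[(.575,.0955,72.2),(.563,.275,100.7),(.455,.107,96)])
plan((.4578,.1073,-.0265,95.9))
E
```

```text
case rect c [ 538.4 -190.6] size 278.0 188.8 yaw 8.78
 saddle fit c [ 535.1 -190.3] yaw 8.34 cost 34.91 n 919
[array([ 0.4431, -0.2038]), array([ 0.5045, -0.1948]), array([ 0.5658, -0.1858]), array([ 0.6272, -0.1768])]
case rect c [ 537.6 -190.8] size 278.2 193.4 yaw 8.26
 saddle fit c [ 539.  -190.3] yaw 8.32 cost 23.98 n 492
[array([ 0.447 , -0.2038]), array([ 0.5084, -0.1948]), array([ 0.5697, -0.1858]), array([ 0.6311, -0.1769])]
axis pt [0.5766 0.0952] z 0.018 dir 71.9 visible -60 45 white (-37.5, 27.5) [(-40, 0.3), (-35, 0.7), (5, 0.8), (10, 0.8), (45, 0.4)] mean ang white -4.8 thr 173
axis pt [0.5646 0.2747] z 0.0179 dir 100.7 visible -60 75 white (-47.5, 42.5) [(-60, 0.4), (40, 0.6)] mean ang white -3.5 thr 146
(0.455, 0.107) not seen 0
clock 28.55 at [0.4582 0.0782 0.1392] 95.97
(0.4578, 0.1073, -0.0265, 95.9) -> [0.97 0.09 5.52 0.01]
```

>>> apply_moves(
  steps=[
    [0.4,0.05,0,0,-1],
    [0.9,0.09,0.5,0,-1],
    [0.97,0.09,1.5,0,-1],
    [0.97,0.09,3,0,-1],
    [0.97,0.09,4.3,0,-1],
    [0.97,0.09,5.1,0,-1],
    [0.97,0.09,5.48,0,-0.6],
    [0.97,0.09,5.52,0,-0.2],
  ],
)

```text
clock: 29.55
ee_pos: [0.4585, 0.1075, -0.0256]
tcp_rot: [0.669, 0.743, -0.001, -0.001]
contact_force: [0.6, -0.1, 0.1]
gripper_width: 0.0774
finger_force: 0.0
```

>>> apply_moves(
  steps=[
    [0,0,0,0,0],
    [0,0,0,0,0.1],
    [0,0,0,0,0.16],
    [0,0,0,0,0.2],
    [0,0,0,0,0.24],
    [0,0,0,0,0.28],
    [0,0,0,0,0.33],
    [0,0,0,0,0.4],
  ],
  newtons=20,
)

```text
clock: 30.55
ee_pos: [0.4593, 0.1069, -0.0247]
tcp_rot: [0.669, 0.743, 0.0, 0.0]
contact_force: [0.7, 0.1, 0.9]
gripper_width: 0.0335
finger_force: 20.0
```

```bash
python3 - <<'E'
from h import *
roll_in_grip()
plan((.4578,.107,.02,96),(.445,-.2045,.02,98.3),(.445,-.2045,-.009,98.3))
E
```

```text
pose [ 0.4593  0.107  -0.0247] 95.9 width 0.0333 rod x [-0.071   0.0793]
x -60 rod y -24.0..23.9 no white, G 100
x -52 rod y -18.1..14.0 white -12.7..7.0
x -44 rod y -17.9..13.8 white -13.2..7.7
x -36 rod y -24.0..20.6 white -9.1..4.2
x -28 rod y -23.9..19.7 no white, G 101
x -20 rod y -23.0..17.9 white -13.8..7.9
x -12 rod y -18.6..13.8 white -13.5..7.3
x -4 rod y -19.4..14.5 white -13.4..7.1
x 4 rod y -23.1..23.7 white -13.2..8.1
x 12 rod y -24.0..23.9 white -14.2..17.3
x 20 rod y -24.0..24.0 white -13.5..7.9
x 28 rod y -24.0..23.8 no white, G 155
x 36 rod y -23.8..23.9 no white, G 67
x 44 rod y -23.6..24.0 no white, G 67
x 52 rod y -24.0..23.8 no white, G 67
clock 30.6 at [ 0.4593  0.107  -0.0247] 95.95
(0.4578, 0.107, 0.02, 96) -> [ 0.01 -0.05 -1.49 -0.01]
(0.445, -0.2045, 0.02, 98.3) -> [-10.28  -1.51  -0.    -0.29]
(0.445, -0.2045, -0.009, 98.3) -> [ 0.    0.    0.97 -0.  ]
```

>>> apply_moves(
  steps=[
    [0,0,-0.5,0,0.4],
    [0,0,-1.2,0,0.4],
    [-0.5,-0.05,-1.8,0,0.4],
    [-1.5,-0.2,-2,0,0.4],
    [-2.7,-0.4,-2,-0.1,0.4],
    [-4,-0.6,-2,-0.2,0.4],
    [-5,-0.73,-2,-0.29,0.4],
    [-5.5,-0.8,-2,-0.29,0.4],
  ],
)

```text
clock: 31.6
ee_pos: [0.4521, -0.0608, 0.035]
tcp_rot: [0.655, 0.756, -0.0, -0.0]
contact_force: [0.4, 0.0, -0.6]
gripper_width: 0.0335
finger_force: 20.0
```

```bash
python3 - <<'E'
from h import *
print(bot.get_obs()["gripper_width"],bot.get_obs()["finger_force"])
for n in("top","scene"): case(snap(n))
plan((.445,-.2045,.035,98.3),(.445,-.2045,-.007,98.3))
E
```

```text
0.033496338235938894 19.99974936246872
case rect c [ 565.5 -188.2] size 224.8 183.4 yaw 9.61
 saddle fit c [ 535.2 -190.2] yaw 8.26 cost 39.62 n 646
case rect c [ 538.  -192.1] size 276.8 192.9 yaw 8.06
 saddle fit c [ 539.2 -190.5] yaw 8.28 cost 22.96 n 462
clock 31.7 at [ 0.4524 -0.0605  0.0351] 98.14
(0.445, -0.2045, 0.035, 98.3) -> [-4.72 -0.92  0.   -0.02]
(0.445, -0.2045, -0.007, 98.3) -> [ 0.   0.   1.4 -0. ]
```

>>> apply_moves(
  steps=[
    [-0.5,-0.1,0,0,0.4],
    [-1.5,-0.3,0,0,0.4],
    [-2.7,-0.5,0,0,0.4],
    [-3.8,-0.75,0,0,0.4],
    [-4.5,-0.88,0,0,0.4],
    [-4.7,-0.91,0,0,0.4],
    [-4.7,-0.91,0.3,0,0.4],
    [-4.7,-0.91,0.6,0,0.4],
  ],
)

```text
clock: 32.7
ee_pos: [0.4453, -0.2019, 0.0165]
tcp_rot: [0.654, 0.757, 0.0, -0.001]
contact_force: [0.0, 1.1, -0.8]
gripper_width: 0.0333
finger_force: 20.0
```

>>> apply_moves(
  steps=[
    [0,0,0.2,0,0.4],
    [0,0,0.4,0,0.4],
    [0,0,0.5,0,0.4],
    [0,0,0.6,0,0.4],
    [0,0,0.68,0,0.4],
    [0,0,0.74,0,0.4],
    [0,0,0.78,0,0.4],
    [0,0,0.78,0,0.4],
  ],
)

```text
clock: 33.7
ee_pos: [0.4457, -0.2031, -0.0062]
tcp_rot: [0.654, 0.756, -0.0, 0.0]
contact_force: [-0.5, 0.3, -1.2]
gripper_width: 0.0335
finger_force: 20.0
```

```bash
python3 - <<'E'
from h import *
p,y=pose(); print(p,y); s=snap("scene"); labels(s,[(.445,-.2045,98.3)],zax=.034)
w=roll_in_grip(.035); 
E
```

```text
[ 0.44567002 -0.20313234 -0.00615045] 98.2647521521679
axis pt [ 0.4462 -0.203 ] z 0.0367 dir 97.9 visible -95 45 white None [(-95, 0.4), (45, 0.4)] mean ang white -38.4 thr 82
pose [ 0.4458 -0.2031 -0.006 ] 98.3 width 0.0333 rod x [-0.0618  0.0657]
x -60 rod y -18.9..14.2 no white, G 94
x -52 rod y -18.2..14.1 white -12.6..7.0
x -44 rod y -18.0..13.8 white -12.8..7.7
x -36 rod y -23.5..18.5 white -9.9..4.4
x -20 rod y -18.8..14.0 white -13.7..7.4
x -12 rod y -18.7..13.8 white -13.4..7.7
x -4 rod y -19.4..14.4 white -13.3..7.1
x 4 rod y -19.4..14.4 white -13.2..7.6
x 12 rod y -24.0..24.0 white -13.6..8.0
x 20 rod y -18.5..13.7 white -13.6..8.0
x 28 rod y -18.9..14.2 no white, G 154
x 36 rod y -23.8..19.8 no white, G 60
x 44 rod y -23.7..19.7 no white, G 59
x 52 rod y -24.0..19.4 no white, G 59
```

>>> apply_moves(
  steps=[
    [0,0,0.02,0,0.4],
    [0,0,0.04,0,0.4],
    [0,0,0.04,0,0.4],
    [0,0,0.04,0,0.25],
    [0,0,0.04,0,0.2],
    [0,0,0.04,0,0.15],
    [0,0,0.04,0,0.05],
    [0,0,0.04,0,0],
  ],
)

```text
clock: 34.8
ee_pos: [0.4458, -0.2031, -0.0074]
tcp_rot: [0.654, 0.756, 0.0, 0.0]
contact_force: [-0.6, -0.1, 0.2]
gripper_width: 0.0469
finger_force: 0.0
```

>>> apply_moves(
  steps=[
    [0,0,-0.2,0,0],
    [0,0,-0.8,0,0],
    [0,0,-1.8,0,0],
    [0,0,-3,0,0],
    [0,0,-4,0,-0.5],
    [0,0,-4.6,0,-1],
    [0,0,-4.8,0,-1],
    [0,0,-4.8,0,-1],
  ],
)

```text
clock: 35.8
ee_pos: [0.4456, -0.2031, 0.1367]
tcp_rot: [0.654, 0.756, -0.0, 0.0]
contact_force: [0.5, 0.1, -0.2]
gripper_width: 0.0835
finger_force: 0.0
```

```bash
python3 - <<'E'
from h import *
labels(snap("wrist"),[(.445,-.2045,98.3)],zax=.034)
v=case(snap("scene"))
plan((.60,.06,.14,72.2),(.576,.0953,-.0255,72.2))
E
```

```text
axis pt [ 0.4414 -0.2036] z 0.0343 dir 98.3 visible -75 80 white (-42.5, 52.5) [(-40, 0.5), (50, 0.5)] mean ang white 4.2 thr 175
case rect c [ 538.1 -191.3] size 276.4 193.8 yaw 8.76
 saddle fit c [ 539. -188.] yaw 7.08 cost 32.17 n 468
clock 35.9 at [ 0.4451 -0.2027  0.1358] 98.27
(0.6, 0.06, 0.14, 72.2) -> [ 7.92  6.37 -0.14  3.26]
(0.576, 0.0953, -0.0255, 72.2) -> [ 0.88 -1.12  5.52 -0.  ]
```

>>> apply_moves(
  steps=[
    [0.8,0.5,-0.3,0.4,-1],
    [2.2,1.7,-0.6,0.8,-1],
    [3.7,2.8,-0.6,1.6,-1],
    [5.2,3.8,-0.6,2.4,-1],
    [6.6,4.7,-0.6,3.26,-1],
    [7.8,5.2,-0.4,3.26,-1],
    [8.9,5.5,0,3.26,-1],
    [9.22,5.74,0,3.26,-1],
  ],
)

```text
clock: 36.9
ee_pos: [0.5749, 0.097, 0.1346]
tcp_rot: [0.807, 0.59, -0.002, -0.001]
contact_force: [-0.3, -0.2, -0.4]
gripper_width: 0.094
finger_force: 0.0
```

```bash
python3 - <<'E'
from h import *
labels(snap("wrist"),[(.576,.0953,72.2)])
plan((.5768,.0953,-.0265,72.2))
E
```

```text
axis pt [0.5745 0.0952] z 0.0174 dir 72.3 visible -90 85 white (-42.5, 52.5) [(-45, 0.1), (-40, 0.7), (45, 0.9), (50, 0.9)] mean ang white 2.0 thr 181
clock 36.95 at [0.5766 0.0972 0.1354] 72.3
(0.5768, 0.0953, -0.0265, 72.2) -> [-0.06  0.03  5.4   0.01]
```

>>> apply_moves(
  steps=[
    [-0.05,0.03,0.5,0,-1],
    [-0.05,0.03,1.5,0,-1],
    [-0.05,0.03,2.8,0,-1],
    [-0.05,0.03,4,0,-1],
    [-0.05,0.03,4.9,0,-1],
    [-0.05,0.03,5.3,0,-1],
    [-0.05,0.03,5.4,0,-0.6],
    [-0.05,0.03,5.4,0,-0.2],
  ],
)

```text
clock: 37.95
ee_pos: [0.5774, 0.0933, -0.0247]
tcp_rot: [0.808, 0.589, 0.001, 0.0]
contact_force: [-0.5, 0.4, 0.1]
gripper_width: 0.0775
finger_force: 0.0
```

>>> apply_moves(
  steps=[
    [0,0,0,0,0],
    [0,0,0,0,0.1],
    [0,0,0,0,0.16],
    [0,0,0,0,0.2],
    [0,0,0,0,0.24],
    [0,0,0,0,0.28],
    [0,0,0,0,0.33],
    [0,0,0,0,0.4],
  ],
  newtons=20,
)

```text
clock: 38.95
ee_pos: [0.5767, 0.0937, -0.0254]
tcp_rot: [0.808, 0.589, 0.0, 0.0]
contact_force: [0.4, 1.1, -0.0]
gripper_width: 0.0335
finger_force: 20.0
```

```bash
python3 - <<'E'
from h import *
roll_in_grip()
plan((.5768,.0953,.04,72.2),(.57,.02,.04,98.3),(.629,-.178,.04,98.3),(.629,-.178,-.007,98.3))
E
```

```text
pose [ 0.5767  0.0937 -0.0254] 72.2 width 0.0336 rod x [-0.0713  0.0789]
x -60 rod y -22.6..23.6 no white, G 96
x -52 rod y -18.4..13.9 white -15.6..6.1
x -44 rod y -17.2..13.5 white -14.8..5.6
x -36 rod y -23.5..20.4 white -7.0..1.3
x -28 rod y -24.0..18.8 no white, G 80
x -20 rod y -22.4..17.1 white -15.5..6.4
x -12 rod y -19.7..14.2 white -14.8..5.8
x -4 rod y -19.4..14.4 white -14.7..6.3
x 4 rod y -23.7..23.5 white -15.0..6.2
x 12 rod y -24.0..24.0 white -22.9..22.7
x 20 rod y -24.0..23.8 white -14.9..6.0
x 28 rod y -23.9..23.9 no white, G 148
x 36 rod y -23.8..24.0 no white, G 63
x 44 rod y -23.6..23.9 no white, G 61
x 52 rod y -24.0..24.0 no white, G 61
clock 39.0 at [ 0.5767  0.0937 -0.0254] 72.19
(0.5768, 0.0953, 0.04, 72.2) -> [ 0.05 -0.01 -2.18 -0.  ]
(0.57, 0.02, 0.04, 98.3) -> [-2.46  0.55 -0.   -3.26]
(0.629, -0.178, 0.04, 98.3) -> [-6.81  0.99 -0.   -0.  ]
(0.629, -0.178, -0.007, 98.3) -> [ 0.    0.    1.57 -0.  ]
```

>>> apply_moves(
  steps=[
    [0,0,0,0,0.1],
    [0,0,0,0,0.08],
    [0,0.04,0,0,0.08],
    [0,0.08,0,0,0.12],
    [0,0.08,0,0,0.18],
    [0,0.08,0,0,0.24],
    [0,0.08,0,0,0.33],
    [0,0.08,0,0,0.4],
  ],
)

```text
clock: 40.0
ee_pos: [0.5789, 0.0929, -0.0254]
tcp_rot: [0.808, 0.589, -0.0, -0.0]
contact_force: [0.3, -1.2, -0.5]
gripper_width: 0.0333
finger_force: 20.0
```

```bash
python3 - <<'E'
from h import *
roll_in_grip()
for n in("top","scene"): v=case(snap(n))
plan((.5768,.0953,.04,72.2),(.57,.02,.04,98.3),(.629,-.178,.04,98.3),(.629,-.178,-.007,98.3))
E
```

```text
pose [ 0.5789  0.093  -0.0254] 72.2 width 0.0337 rod x [-0.0712  0.0789]
x -60 rod y -23.2..23.6 no white, G 96
x -52 rod y -18.3..13.9 white -12.8..6.9
x -44 rod y -17.3..12.8 white -13.1..7.6
x -36 rod y -23.9..20.4 white -8.3..1.9
x -28 rod y -24.0..18.8 no white, G 80
x -20 rod y -22.4..17.1 white -13.5..7.3
x -12 rod y -19.4..14.4 white -13.4..7.7
x -4 rod y -19.5..14.3 white -13.4..8.1
x 4 rod y -23.6..23.4 white -13.3..8.1
x 12 rod y -24.0..24.0 white -23.0..22.8
x 20 rod y -24.0..23.9 white -13.0..7.8
x 28 rod y -24.0..23.9 no white, G 147
x 36 rod y -23.8..24.0 no white, G 63
x 44 rod y -24.0..23.7 no white, G 61
x 52 rod y -24.0..24.0 no white, G 61
case rect c [ 535.9 -191.8] size 271.0 190.2 yaw 8.44
 saddle fit c [ 534.9 -188.5] yaw 7.37 cost 40.91 n 808
case rect c [ 538.1 -192.1] size 278.1 194.4 yaw 8.22
 saddle fit c [ 539.  -187.6] yaw 6.76 cost 34.54 n 489
clock 40.15 at [ 0.579   0.0929 -0.0254] 72.19
(0.5768, 0.0953, 0.04, 72.2) -> [ 0.05 -0.09 -2.18 -0.  ]
(0.57, 0.02, 0.04, 98.3) -> [-2.46  0.55 -0.   -3.26]
(0.629, -0.178, 0.04, 98.3) -> [-6.81  0.99 -0.   -0.  ]
(0.629, -0.178, -0.007, 98.3) -> [ 0.    0.    1.57 -0.  ]
```

>>> apply_moves(
  steps=[
    [0,0,-0.5,0,0.4],
    [0,0,-1.3,0,0.4],
    [-0.3,0.1,-2,-0.4,0.4],
    [-0.8,0.2,-2.2,-1.1,0.4],
    [-1.4,0.3,-2.2,-1.9,0.4],
    [-2,0.45,-2.2,-2.7,0.4],
    [-2.4,0.5,-2.2,-3.26,0.4],
    [-2.46,0.5,-2.2,-3.26,0.4],
  ],
)

```text
clock: 41.15
ee_pos: [0.5709, 0.0174, 0.0415]
tcp_rot: [0.655, 0.756, 0.0, 0.0]
contact_force: [0.6, 0.4, -1.1]
gripper_width: 0.0336
finger_force: 20.0
```

```bash
python3 - <<'E'
from h import *
print(bot.get_obs()["gripper_width"]);plan((.629,-.177,.04,98.3),(.629,-.177,-.007,98.3))
E
```

```text
0.03358042122919626
clock 41.15 at [0.5709 0.0174 0.0415] 98.14
(0.629, -0.177, 0.04, 98.3) -> [-6.69  1.    0.05 -0.02]
(0.629, -0.177, -0.007, 98.3) -> [ 0.    0.    1.57 -0.  ]
```

>>> apply_moves(
  steps=[
    [-0.6,0.1,0,0,0.4],
    [-1.8,0.3,0,0,0.4],
    [-3.3,0.5,0,0,0.4],
    [-4.8,0.7,0,0,0.4],
    [-6,0.9,0,0,0.4],
    [-6.6,1,0,0,0.4],
    [-6.7,1,0.2,0,0.4],
    [-6.7,1,0.6,0,0.4],
  ],
)

```text
clock: 42.15
ee_pos: [0.6291, -0.1755, 0.0223]
tcp_rot: [0.654, 0.756, 0.0, -0.0]
contact_force: [-0.1, -0.2, -1.1]
gripper_width: 0.0335
finger_force: 20.0
```

>>> apply_moves(
  steps=[
    [0,0,0.3,0,0.4],
    [0,0,0.55,0,0.4],
    [0,0,0.75,0,0.4],
    [0,0,0.88,0,0.4],
    [0,0,0.96,0,0.4],
    [0,0,1.01,0,0.4],
    [0,0,1.04,0,0.4],
    [0,0,1.04,0,0.4],
  ],
)

```text
clock: 43.15
ee_pos: [0.6292, -0.1766, -0.0076]
tcp_rot: [0.654, 0.756, -0.0, 0.0]
contact_force: [-2.9, -0.4, 5.2]
gripper_width: 0.0336
finger_force: 20.0
```

```bash
python3 - <<'E'
from h import *
print(pose(),bot.get_obs()["contact_force"],bot.get_obs()["gripper_width"])
labels(snap("scene"),[(.629,-.177,98.3)],zax=.034)
E
```

```text
(array([ 0.62920687, -0.17663698, -0.00757075]), np.float64(98.26873628965676)) [-2.86856404 -0.37295013  5.17917334] 0.033617762295100925
axis pt [ 0.6284 -0.1624] z 0.0354 dir 98.7 visible 50 50 white None [(50, 0.2)] mean ang white -9.3 thr 121
```

>>> apply_moves(
  steps=[
    [0,-0.03,0,0,0.4],
    [0,-0.04,0,0,0.4],
    [0,-0.04,0,0,0.35],
    [0,-0.04,0,0,0.25],
    [0,-0.04,0,0,0.2],
    [0,-0.04,0,0,0.15],
    [0,-0.04,0,0,0.05],
    [0,-0.04,0,0,0],
  ],
)

```text
clock: 44.2
ee_pos: [0.6281, -0.1767, -0.0086]
tcp_rot: [0.654, 0.756, -0.0, 0.0]
contact_force: [-0.3, 0.3, 0.3]
gripper_width: 0.0468
finger_force: 0.0
```

>>> apply_moves(
  steps=[
    [0,0,-0.2,0,0],
    [0,0,-0.8,0,0],
    [0,0,-1.8,0,0],
    [0,0,-3,0,0],
    [0,0,-4,0,-0.5],
    [0,0,-4.6,0,-1],
    [0,0,-4.8,0,-1],
    [0,0,-4.8,0,-1],
  ],
)

```text
clock: 45.2
ee_pos: [0.6282, -0.1767, 0.1362]
tcp_rot: [0.654, 0.756, 0.0, 0.001]
contact_force: [1.0, -0.0, 0.1]
gripper_width: 0.0837
finger_force: 0.0
```

```bash
python3 - <<'E'
from h import *
labels(snap("wrist"),[(.627,-.177,98.3)],zax=.034)
print(bot.get_obs()["qpos"])
plan((.565,.275,.14,100.6),(.565,.275,-.0255,100.6))
E
```

```text
axis pt [ 0.6254 -0.1759] z 0.0343 dir 98.3 visible -75 75 white (-47.5, 42.5) [(-50, 0.2), (-45, 0.8), (45, 0.2), (50, 0.1)] mean ang white -1.9 thr 158
[-3.80726833e-01  4.14000008e-01  1.39296334e+00 -7.41905527e-05
  1.33505005e+00 -5.24970242e-01]
clock 45.25 at [ 0.6278 -0.1765  0.1353] 98.27
(0.565, 0.275, 0.14, 100.6) -> [15.2   0.09 -0.16 -0.29]
(0.565, 0.275, -0.0255, 100.6) -> [ 0.    0.    5.52 -0.  ]
```

>>> apply_moves(
  steps=[
    [0.8,0,-0.2,0,-1],
    [2.4,0,-0.2,-0.1,-1],
    [4.4,0.05,-0.2,-0.2,-1],
    [6.4,0.05,-0.2,-0.29,-1],
    [8.4,0.05,-0.2,-0.29,-1],
    [10.4,0.1,-0.2,-0.29,-1],
    [12.4,0.1,-0.2,-0.29,-1],
    [14,0.1,-0.2,-0.29,-1],
  ],
)

```text
clock: 46.25
ee_pos: [0.5683, 0.243, 0.1411]
tcp_rot: [0.638, 0.77, -0.0, -0.001]
contact_force: [-0.0, -0.7, 0.1]
gripper_width: 0.0942
finger_force: 0.0
```

```bash
python3 - <<'E'
from h import *
labels(snap("wrist"),[(.563,.275,100.6)])
plan((.565,.275,-.0265,100.6))
E
```

```text
axis pt [0.5626 0.2749] z 0.0173 dir 100.7 visible -70 80 white (-57.5, 42.5) [(-55, 0.9), (40, 0.8), (45, 0.2)] mean ang white -3.2 thr 168
clock 46.3 at [0.5671 0.2491 0.1411] 100.86
(0.565, 0.275, -0.0265, 100.6) -> [0.86 0.09 5.59 0.03]
```

>>> apply_moves(
  steps=[
    [0.3,0,0,0,-1],
    [0.8,0,0.5,0,-1],
    [1.1,0,1,0,-1],
    [1.1,0,1.5,0,-1],
    [1.1,0,2,0,-1],
    [1.1,0,2,0,-1],
    [1.1,0,2,0,-1],
    [1.1,0,2,0,-1],
  ],
)

```text
clock: 47.3
ee_pos: [0.5653, 0.2718, 0.0822]
tcp_rot: [0.639, 0.769, 0.001, 0.0]
contact_force: [-1.0, 0.4, 0.5]
gripper_width: 0.0939
finger_force: 0.0
```

```bash
python3 - <<'E'
from h import *
plan((.5645,.275,-.0265,100.6))
E
```

```text
clock 47.3 at [0.5653 0.2718 0.0822] 100.57
(0.5645, 0.275, -0.0265, 100.6) -> [ 0.11 -0.01  3.62 -0.  ]
```

>>> apply_moves(
  steps=[
    [0.1,-0.04,0.5,0,-1],
    [0.1,-0.04,1.3,0,-1],
    [0.1,-0.04,2.2,0,-1],
    [0.1,-0.04,3,0,-1],
    [0.1,-0.04,3.45,0,-1],
    [0.1,-0.04,3.58,0,-1],
    [0.1,-0.04,3.6,0,-0.6],
    [0.1,-0.04,3.6,0,-0.2],
  ],
)

```text
clock: 48.3
ee_pos: [0.5636, 0.2748, -0.0257]
tcp_rot: [0.639, 0.769, 0.001, 0.0]
contact_force: [0.6, -0.0, 0.2]
gripper_width: 0.0773
finger_force: 0.0
```

>>> apply_moves(
  steps=[
    [0,0,0,0,0],
    [0,0,0,0,0.1],
    [0,0,0,0,0.16],
    [0,0,0,0,0.2],
    [0,0,0,0,0.24],
    [0,0,0,0,0.28],
    [0,0,0,0,0.33],
    [0,0,0,0,0.4],
  ],
  newtons=20,
)

```text
clock: 49.3
ee_pos: [0.5629, 0.2746, -0.0266]
tcp_rot: [0.639, 0.769, -0.0, 0.0]
contact_force: [0.0, -0.1, -0.2]
gripper_width: 0.0336
finger_force: 20.0
```

```bash
python3 - <<'E'
from h import *
roll_in_grip()
for n in("top","scene"): v=case(snap(n))
p,y=pose()
plan((p[0],p[1],.042,y),(.565,.02,.042,98.3),(.5675,-.185,.042,98.3),(.5675,-.185,-.008,98.3))
E
```

```text
pose [ 0.5629  0.2745 -0.0266] 100.6 width 0.0336 rod x [-0.0712  0.0788]
x -60 rod y -23.8..23.9 no white, G 115
x -52 rod y -18.2..14.8 white -14.2..6.7
x -44 rod y -17.8..13.8 white -13.9..6.8
x -36 rod y -23.9..20.5 white -11.6..6.2
x -28 rod y -23.8..19.6 no white, G 100
x -20 rod y -22.9..17.9 white -14.6..7.3
x -12 rod y -19.4..14.6 white -14.5..6.6
x -4 rod y -19.3..14.5 white -14.4..6.5
x 4 rod y -19.3..23.5 white -14.3..6.9
x 12 rod y -24.0..24.0 white -22.5..22.8
x 20 rod y -24.0..23.9 white -13.9..6.7
x 28 rod y -23.8..23.6 no white, G 156
x 36 rod y -24.0..24.0 no white, G 70
x 44 rod y -24.0..23.8 no white, G 70
x 52 rod y -23.8..24.0 no white, G 70
case rect c [ 554.7 -174.9] size 275.7 187.7 yaw 7.91
 saddle fit c [ 553.1 -171.1] yaw 8.42 cost 47.65 n 683
case rect c [ 558.1 -176. ] size 274.8 194.2 yaw 8.4
 saddle fit c [ 557.6 -170.5] yaw 8.15 cost 52.05 n 464
clock 49.45 at [ 0.5629  0.2745 -0.0266] 100.59
(np.float64(0.5628989005980226), np.float64(0.2745468471447253), 0.042, np.float64(100.58840694714897)) -> [ 0.    0.   -2.29 -0.  ]
(0.565, 0.02, 0.042, 98.3) -> [-8.35 -1.49 -0.    0.29]
(0.5675, -0.185, 0.042, 98.3) -> [-6.77 -0.9  -0.   -0.  ]
(0.5675, -0.185, -0.008, 98.3) -> [ 0.    0.    1.67 -0.  ]
```

>>> apply_moves(
  steps=[
    [0,0,-0.5,0,0.4],
    [0,0,-1.3,0,0.4],
    [-0.4,-0.05,-2,0,0.4],
    [-1.4,-0.2,-2.4,0.1,0.4],
    [-2.8,-0.4,-2.4,0.2,0.4],
    [-4.2,-0.6,-2.4,0.29,0.4],
    [-5.2,-0.8,-2.4,0.29,0.4],
    [-5.6,-0.85,-2.4,0.29,0.4],
  ],
)

```text
clock: 50.45
ee_pos: [0.5688, 0.1033, 0.0463]
tcp_rot: [0.655, 0.756, 0.0, 0.0]
contact_force: [0.2, -0.4, -2.9]
gripper_width: 0.0336
finger_force: 20.0
```

```bash
python3 - <<'E'
from h import *
print(bot.get_obs()["gripper_width"])
for n in("top","scene"):
    s=snap(n); v=case(s); labels(s,[(.4635,-.188,98.3),(.6465,-.161,98.3)],zax=.034)
plan((.59,.0,.045,98.3),(.586,-.1695,.045,98.3),(.586,-.1695,-.009,98.3))
E
```

```text
0.03361725840236643
case rect c [ 556.5 -174.7] size 275.9 190.6 yaw 8.91
 saddle fit c [ 553.1 -171. ] yaw 8.51 cost 43.3 n 682
axis pt [ 0.4617 -0.1873] z 0.0348 dir 98.9 visible -75 35 white (-47.5, 37.5) [(-50, 0.3), (-45, 0.8), (-40, 0.9)] mean ang white -0.1 thr 131
axis pt [ 0.6455 -0.1592] z 0.0348 dir 98.5 visible -55 75 white (-57.5, 47.5) [(40, 0.9), (45, 0.6), (50, 0.4)] mean ang white -1.7 thr 126
case rect c [ 556.7 -175.6] size 275.3 192.7 yaw 8.78
 saddle fit c [ 557.8 -170.2] yaw 8.48 cost 51.47 n 451
axis pt [ 0.4639 -0.1873] z 0.0349 dir 98.2 visible -95 25 white (-52.5, 27.5) [(-55, 0.1)] mean ang white -19.7 thr 110
axis pt [ 0.6478 -0.1588] z 0.0345 dir 98.6 visible -95 10 white (-52.5, 12.5) [(-60, 0.2), (-50, 0.9)] mean ang white -16.2 thr 111
clock 50.55 at [0.5691 0.1041 0.046 ] 98.17
(0.59, 0.0, 0.045, 98.3) -> [-3.53  0.2   0.03 -0.02]
(0.586, -0.1695, 0.045, 98.3) -> [-5.57 -0.95 -0.   -0.  ]
(0.586, -0.1695, -0.009, 98.3) -> [ 0.   0.   1.8 -0. ]
```

>>> apply_moves(
  steps=[
    [-0.6,0,0,-0.03,0.4],
    [-1.8,0,0,-0.05,0.4],
    [-3.3,-0.1,0,-0.05,0.4],
    [-4.9,-0.25,0,-0.05,0.4],
    [-6.6,-0.4,0,-0.05,0.4],
    [-8.1,-0.6,0,-0.05,0.4],
    [-8.9,-0.75,0,-0.05,0.4],
    [-9.1,-0.78,0,-0.05,0.4],
  ],
)

```text
clock: 51.55
ee_pos: [0.585, -0.1702, 0.0453]
tcp_rot: [0.652, 0.758, -0.0, 0.0]
contact_force: [-0.5, -0.2, -1.3]
gripper_width: 0.0335
finger_force: 20.0
```

```bash
python3 - <<'E'
from h import *
print(bot.get_obs()["gripper_width"])
s=snap("top"); case(s); s=snap("scene"); case(s); labels(s,[(.4635,-.188,98.3),(.6465,-.161,98.3)],zax=.034)
plan((.5853,-.169,.045,98.5),(.5853,-.169,-.009,98.5))
E
```

```text
0.03348353672176082
case rect c [ 552.6 -159.5] size 272.7 157.5 yaw 10.19
 saddle fit c [ 553.4 -170.2] yaw 8.79 cost 58.34 n 341
case rect c [ 557.2 -174. ] size 281.0 188.7 yaw 6.77
 saddle fit c [ 557.1 -169.1] yaw 8.34 cost 50.6 n 322
axis pt [ 0.4613 -0.1743] z 0.0348 dir 97.5 visible -95 25 white (-52.5, 27.5) [(-50, 0.6)] mean ang white -17.2 thr 124
axis pt [ 0.6483 -0.1594] z 0.0343 dir 98.1 visible -90 30 white (-52.5, 32.5) [] mean ang white -14.3 thr 110
clock 51.65 at [ 0.5848 -0.1686  0.0453] 98.66
(0.5853, -0.169, 0.045, 98.5) -> [-0.01  0.01  0.01  0.02]
(0.5853, -0.169, -0.009, 98.5) -> [ 0.   0.   1.8 -0. ]
```

>>> apply_moves(
  steps=[
    [0,0,0.3,0,0.4],
    [0,0,0.7,0,0.4],
    [0,0,1.1,0,0.4],
    [0,0,1.4,0,0.4],
    [0,0,1.6,0,0.4],
    [0,0,1.72,0,0.4],
    [0,0,1.78,0,0.4],
    [0,0,1.78,0,0.4],
  ],
)

```text
clock: 52.65
ee_pos: [0.5849, -0.1689, -0.0078]
tcp_rot: [0.652, 0.758, 0.0, 0.0]
contact_force: [-0.1, -0.2, -0.4]
gripper_width: 0.0337
finger_force: 20.0
```

>>> apply_moves(
  steps=[
    [0,0,0.03,0,0.4],
    [0,0,0.05,0,0.4],
    [0,0,0.05,0,0.35],
    [0,0,0.05,0,0.25],
    [0,0,0.05,0,0.2],
    [0,0,0.05,0,0.15],
    [0,0,0.05,0,0.06],
    [0,0,0.05,0,0.03],
  ],
)

```text
clock: 53.65
ee_pos: [0.5847, -0.1688, -0.0094]
tcp_rot: [0.652, 0.759, -0.0, 0.0]
contact_force: [-0.1, 0.3, 0.2]
gripper_width: 0.0452
finger_force: 0.0
```

>>> apply_moves(
  steps=[
    [0,0,-0.2,0,0.03],
    [0,0,-0.8,0,0.03],
    [0,0,-1.8,0,0.03],
    [0,0,-3,0,0.03],
    [0,0,-4,0,0.03],
    [0,0,-4.6,0,0.03],
    [0,0,-4.8,0,0.03],
    [0,0,-4.8,0,0.03],
  ],
)

```text
clock: 54.65
ee_pos: [0.5847, -0.1688, 0.1346]
tcp_rot: [0.652, 0.759, 0.0, 0.0]
contact_force: [-0.7, 1.3, -0.0]
gripper_width: 0.0458
finger_force: 0.0
```

```bash
python3 - <<'E'
from h import *
w=snap("wrist");labels(w,[(.583,-.169,98.5),(.644,-.16,98.5)],zax=.034)
s=snap("scene"); labels(s,[(.4635,-.188,98.5),(.585,-.169,98.5),(.6465,-.161,98.5)],zax=.034)
# cover: points above 70mm behind the case
W=s["W"]; v=np.array([.5555,-.174,np.radians(8.5)])
ca,sa=np.cos(v[2]),np.sin(v[2]); X=(W[...,:2]-v[:2])@np.array([[ca,-sa],[sa,ca]])
m=(W[...,2]>.07)&(W[...,2]<.26)&(abs(X[...,0])<.14)&(X[...,1]<-.06)&(X[...,1]>-.2)
Y,Z=X[...,1][m],W[...,2][m]
for z in np.arange(.07,.24,.02):
    k=abs(Z-z)<.008; print(round(z,2),k.sum(),np.round(np.percentile(Y[k],[5,50,95]),3) if k.any() else "")
print(pose())
E
```

```text
axis pt [ 0.5827 -0.1694] z 0.0343 dir 98.3 visible -85 90 white (-42.5, 52.5) [(-40, 0.5)] mean ang white 3.6 thr 172
axis pt [ 0.6433 -0.153 ] z 0.0343 dir 98.6 visible -75 100 white (-47.5, 47.5) [(-50, 0.1), (-45, 0.7), (45, 0.6)] mean ang white -1.6 thr 153
axis pt [ 0.4635 -0.1875] z 0.0348 dir 98.2 visible -85 -5 white (-52.5, -2.5) [(-50, 0.9)] mean ang white -19.0 thr 111
axis pt [ 0.5865 -0.1682] z 0.0347 dir 98.2 visible -85 20 white (-52.5, 22.5) [(-55, 0.1)] mean ang white -16.0 thr 110
axis pt [ 0.6482 -0.1594] z 0.0342 dir 98.4 visible -90 20 white (-52.5, 22.5) [] mean ang white -14.8 thr 112
0.07 103 [-0.09  -0.087 -0.084]
0.09 160 [-0.091 -0.088 -0.086]
0.11 165 [-0.092 -0.09  -0.088]
0.13 158 [-0.095 -0.092 -0.09 ]
0.15 148 [-0.097 -0.094 -0.092]
0.17 142 [-0.099 -0.097 -0.094]
0.19 160 [-0.101 -0.099 -0.097]
0.21 207 [-0.122 -0.1   -0.098]
0.23 180 [-0.108 -0.102 -0.092]
(array([ 0.58411247, -0.16850118,  0.13358359]), np.float64(98.66752056589283))
```

```bash
python3 - <<'E'
from h import *
plan((.584,-.1688,.26,98.5),(.5807,-.342,.26,98.5),(.5807,-.342,.144,98.5))
th=np.radians([118,112,107,102,97,92,87,82, 77,72,67,62,57,52,47,42, 37,32,27,22,18,14,10,8]); s,o=.115,.005
Y=-.086+s*np.cos(th)-o*np.sin(th)-.009*np.minimum(1,1.5*np.sin(th)); Z=.06+s*np.sin(th)+o*np.cos(th)
print("start case Y",Y[0],"ee z",Z[0]-.03)
for i in range(3):
    b=0 if i==0 else i*8-1
    print([[round((Y[j]-Y[b])/.03,2),round(-(Z[j]-Z[b])/.03,2)] for j in range(i*8,i*8+8)])
E
```

```text
clock 54.75 at [ 0.5841 -0.1685  0.1336] 98.67
(0.584, -0.1688, 0.26, 98.5) -> [-0.01 -0.01 -4.21  0.02]
(0.5807, -0.342, 0.26, 98.5) -> [-5.69 -0.96 -0.   -0.  ]
(0.5807, -0.342, 0.144, 98.5) -> [ 0.    0.    3.87 -0.  ]
start case Y -0.1534039676846721 ee z 0.12919161536484713
[[np.float64(0.0), np.float64(-0.0)], [np.float64(0.36), np.float64(-0.19)], [np.float64(0.67), np.float64(-0.31)], [np.float64(0.99), np.float64(-0.41)], [np.float64(1.31), np.float64(-0.48)], [np.float64(1.65), np.float64(-0.52)], [np.float64(1.98), np.float64(-0.53)], [np.float64(2.32), np.float64(-0.51)]]
[[np.float64(0.33), np.float64(0.05)], [np.float64(0.66), np.float64(0.12)], [np.float64(0.98), np.float64(0.23)], [np.float64(1.28), np.float64(0.36)], [np.float64(1.58), np.float64(0.51)], [np.float64(1.86), np.float64(0.7)], [np.float64(2.12), np.float64(0.9)], [np.float64(2.37), np.float64(1.13)]]
[[np.float64(0.25), np.float64(0.25)], [np.float64(0.49), np.float64(0.52)], [np.float64(0.7), np.float64(0.8)], [np.float64(0.89), np.float64(1.1)], [np.float64(1.02), np.float64(1.35)], [np.float64(1.13), np.float64(1.6)], [np.float64(1.23), np.float64(1.86)], [np.float64(1.27), np.float64(1.99)]]
```

>>> apply_moves(
  steps=[
    [0,0,-1,0,0.4],
    [0,0,-2.3,0,1],
    [0,0,-3.6,0,1],
    [-0.3,0,-4.2,0,1],
    [-1.5,-0.2,-4.2,0,1],
    [-3,-0.5,-4.2,0,1],
    [-4.7,-0.8,-4.2,0,1],
    [-5.7,-0.96,-4.2,0,1],
  ],
)

```text
clock: 55.75
ee_pos: [0.5813, -0.3444, 0.2587]
tcp_rot: [0.652, 0.758, -0.0, -0.001]
contact_force: [0.3, 0.3, 0.4]
gripper_width: 0.0005
finger_force: 0.0
```

```bash
python3 - <<'E'
from h import *
plan((.5807,-.342,.26,98.5),(.5807,-.342,.144,98.5)); print(bot.get_obs()["qpos"])
case(snap("scene"))
E
```

```text
clock 55.75 at [ 0.5813 -0.3444  0.2587] 98.57
(0.5807, -0.342, 0.26, 98.5) -> [ 0.08 -0.01 -0.04  0.01]
(0.5807, -0.342, 0.144, 98.5) -> [ 0.    0.    3.87 -0.  ]
[-6.37357131e-01  4.06983271e-01  1.10513578e+00 -6.27586190e-04
  1.63187714e+00 -7.86988283e-01]
case rect c [ 557.  -176.1] size 276.9 193.7 yaw 9.0
 saddle fit c [ 558.2 -169.7] yaw 9.05 cost 56.76 n 401
```

Descend behind the cover, then push along the arc.

>>> apply_moves(
  steps=[
    [0,0,0.6,0,1],
    [0,0,1.6,0,1],
    [0,0,2.7,0,1],
    [0,0,3.5,0,1],
    [0,0,3.85,0,1],
    [0,0,3.9,0,1],
    [0.3,0,3.9,0,1],
    [0.55,0,3.9,0,1],
  ],
)

```text
clock: 56.8
ee_pos: [0.58, -0.3254, 0.1447]
tcp_rot: [0.652, 0.759, 0.0, 0.001]
contact_force: [-0.7, -0.0, 0.4]
gripper_width: 0.0002
finger_force: 0.0
```

>>> apply_moves(
  steps=[
    [0.3,0,0.2,0,1],
    [0.6,0,0.1,0,1],
    [0.95,0,0,0,1],
    [1.3,0,0,0,1],
    [1.65,0,0,0,1],
    [2,0,0,0,1],
    [2.35,0,0,0,1],
    [2.5,0,0,0,1],
  ],
)

```text
clock: 57.8
ee_pos: [0.568, -0.2505, 0.1431]
tcp_rot: [0.651, 0.759, 0.0, -0.001]
contact_force: [0.9, -1.5, -1.4]
gripper_width: 0.001
finger_force: 0.8
```

```bash
python3 - <<'E'
from h import *
p,y=pose(); c=np.array([.5555,-.174]); d=p[:2]-c; a=np.radians(8.5)
print("case X,Y",d@[np.cos(a),np.sin(a)],d@[-np.sin(a),np.cos(a)],"tip",p[2]+.03,bot.get_obs()["contact_force"])
s=snap("scene"); W=s["W"]; X=(W[...,:2]-c)@np.array([[np.cos(a),-np.sin(a)],[np.sin(a),np.cos(a)]])
m=(abs(X[...,0])<.135)&(abs(X[...,0])>.06)&(W[...,2]>.07)&(W[...,2]<.24)&(X[...,1]>-.2)&(X[...,1]<.1)
Y,Z=X[...,1][m],W[...,2][m]
for z in np.arange(.07,.24,.02):
    k=abs(Z-z)<.008; print(round(z,2),k.sum(),np.round(np.percentile(Y[k],[5,50,95]),3) if k.any() else "")
save(s,"s6.png",(90,60,330,240),3.3)
E
```

```text
case X,Y 0.0010350365963637475 -0.0775089826724866 tip 0.17314943116718787 [ 0.91607382 -1.45107915 -1.37173574]
0.07 26 [-0.085 -0.081 -0.079]
0.09 51 [-0.082 -0.076 -0.073]
0.11 55 [-0.075 -0.069 -0.067]
0.13 54 [-0.068 -0.063 -0.06 ]
0.15 59 [-0.061 -0.056 -0.053]
0.17 64 [-0.054 -0.05  -0.046]
0.19 61 [-0.048 -0.043 -0.04 ]
0.21 170 [-0.042 -0.037 -0.033]
0.23 0
```

View pics/s6.png

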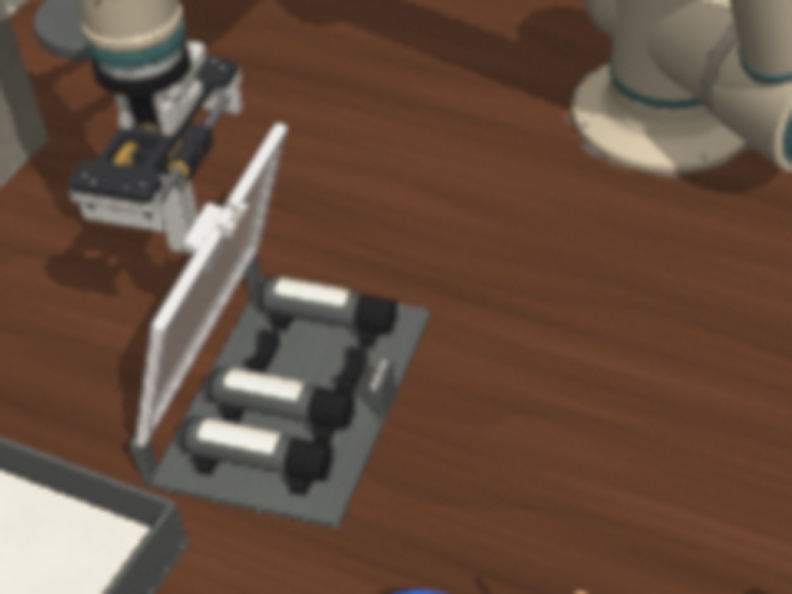

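```bash
python3 - <<'E'
from h import *
p,y=pose(); Y0,Z0=-.0775,.1731
th=np.radians([72,72,70,66,62,58,54,50, 46,42,38,34,30,26,22,18, 16,14,12,10,8,6,4,4])
ph=th+np.radians(10); Y=-.086+.144*np.cos(ph)-.009*np.sin(th)**.7; Z=.06+.144*np.sin(ph)-.006*np.sin(th)**3
print(Y[0],Z[0],Y[-1],Z[-1])
for i in range(3):
    a,b=(Y0,Z0) if i==0 else (Y[i*8-1],Z[i*8-1])
    print([[round(float(Y[j]-a)/.03,2),round(float(b-Z[j])/.03,2)] for j in range(i*8,i*8+8)])
E
```

```text
-0.07464841639323175 0.19743716969701922 0.052327014431582705 0.09483471637073022
[[0.1, -0.81], [0.1, -0.81], [0.26, -0.79], [0.6, -0.73], [0.92, -0.66], [1.25, -0.56], [1.56, -0.44], [1.87, -0.3]]
[[0.29, 0.16], [0.58, 0.34], [0.85, 0.55], [1.1, 0.77], [1.34, 1.01], [1.56, 1.26], [1.77, 1.53], [1.96, 1.82]]
[[0.09, 0.15], [0.17, 0.3], [0.24, 0.45], [0.32, 0.61], [0.38, 0.76], [0.45, 0.92], [0.5, 1.09], [0.5, 1.09]]
```

>>> apply_moves(
  steps=[
    [0,0,-0.5,0,1],
    [0,0,-0.81,0,1],
    [0.26,0,-0.79,0,1],
    [0.6,0,-0.73,0,1],
    [0.92,0,-0.66,0,1],
    [1.25,0,-0.56,0,1],
    [1.56,0,-0.44,0,1],
    [1.87,0,-0.3,0,1],
  ],
)

```text
clock: 58.85
ee_pos: [0.5593, -0.1954, 0.152]
tcp_rot: [0.652, 0.759, -0.0, -0.0]
contact_force: [0.5, -1.6, 1.2]
gripper_width: 0.0006
finger_force: 0.5
```

```bash
cat >> h.py <<'E'
def cover(c=(.5555,-.174),a=np.radians(8.5)):
    c=np.array(c); p,y=pose(); d=p[:2]-c
    print("case X,Y",np.round([d@[np.cos(a),np.sin(a)],d@[-np.sin(a),np.cos(a)]],4),"tip",round(p[2]+.03,4),bot.get_obs()["contact_force"])
    s=snap("scene"); W=s["W"]; X=(W[...,:2]-c)@np.array([[np.cos(a),-np.sin(a)],[np.sin(a),np.cos(a)]])
    for lo,hi in ((.04,.13),(-.13,-.05)):
        m=(X[...,0]<hi)&(X[...,0]>lo)&(W[...,2]>.055)&(W[...,2]<.24)&(X[...,1]>-.1)&(X[...,1]<.1)
        Y,Z=X[...,1][m]+.086,W[...,2][m]-.06
        r=np.hypot(Y,Z); k=(r>.05)&(r<.17); print("cover angle deg",np.round(np.percentile(np.degrees(np.arctan2(Z[k],Y[k])),[10,50,90]),1),k.sum())
    return s
E
python3 -c "
from h import *
cover()"
```

```text
case X,Y [ 0.0006 -0.0218] tip 0.182 [ 0.4708935  -1.60314109  1.15091254]
cover angle deg [49.4 51.9 54.3] 313
cover angle deg [48.9 51.2 52.8] 191
```

Following well (51°). Continue.

>>> apply_moves(
  steps=[
    [0.29,0,0.16,0,1],
    [0.58,0,0.34,0,1],
    [0.85,0,0.55,0,1],
    [1.1,0,0.77,0,1],
    [1.34,0,1.01,0,1],
    [1.56,0,1.26,0,1],
    [1.77,0,1.53,0,1],
    [1.96,0,1.82,0,1],
  ],
)

```text
clock: 59.9
ee_pos: [0.5509, -0.1377, 0.0974]
tcp_rot: [0.652, 0.759, 0.0, -0.0]
contact_force: [0.1, -1.4, 0.1]
gripper_width: 0.0004
finger_force: 0.3
```

```bash
python3 -c "
from h import *
cover()"
```

```text
case X,Y [0.0008 0.0366] tip 0.1274 [ 0.13379211 -1.42015989  0.10915164]
cover angle deg [19.3 20.6 22.9] 805
cover angle deg [19.1 20.2 21.1] 304
```

>>> apply_moves(
  steps=[
    [0.09,0,0.15,0,1],
    [0.17,0,0.3,0,1],
    [0.24,0,0.45,0,1],
    [0.32,0,0.61,0,1],
    [0.38,0,0.76,0,1],
    [0.45,0,0.92,0,1],
    [0.52,0,1.05,0,1],
    [0.55,0,1.09,0,1],
  ],
)

```text
clock: 60.95
ee_pos: [0.5482, -0.1215, 0.0649]
tcp_rot: [0.652, 0.759, -0.0, -0.0]
contact_force: [0.4, -0.1, 0.8]
gripper_width: 0.0004
finger_force: 0.1
```

```bash
python3 -c "
from h import *
cover()"
```

```text
case X,Y [0.0006 0.053 ] tip 0.0949 [ 0.44519472 -0.12852199  0.80353333]
cover angle deg [5.5 6.9 8.8] 897
cover angle deg [5.5 6.5 7.4] 251
```

>>> apply_moves(
  steps=[
    [0.05,0,0.06,0,1],
    [0.08,0,0.12,0,1],
    [0.1,0,0.18,0,1],
    [0.1,0,0.24,0,1],
    [0.1,0,0.3,0,1],
    [0.1,0,0.35,0,1],
    [0.1,0,0.4,0,1],
    [0.1,0,0.42,0,1],
  ],
)

```text
clock: 62.0
ee_pos: [0.5479, -0.1187, 0.0528]
tcp_rot: [0.652, 0.759, -0.0, -0.0]
contact_force: [-1.1, 0.8, 4.4]
gripper_width: 0.0004
finger_force: 2.3
```

```bash
python3 -c "
from h import *
cover()"
```

```text
case X,Y [0.0007 0.0559] tip 0.0828 [-1.0855417   0.77972584  4.42421227]
cover angle deg [0.8 1.9 3.8] 936
cover angle deg [0.5 1.6 2.6] 234
```

>>> apply_moves(
  steps=[
    [0,0,0.02,0,1],
    [0,0,0.04,0,1],
    [0,0,0.06,0,1],
    [0,0,0.06,0,1],
    [0,0,0.06,0,1],
    [0,0,0.06,0,1],
    [0,0,0.06,0,1],
    [0,0,0.06,0,1],
  ],
)

```text
clock: 63.05
ee_pos: [0.548, -0.1187, 0.0526]
tcp_rot: [0.652, 0.759, 0.0, 0.0]
contact_force: [-2.7, 2.0, 11.3]
gripper_width: 0.0005
finger_force: 5.8
```

>>> apply_moves(
  steps=[
    [0,0,-0.3,0,1],
    [0,0,-1.2,0,1],
    [0,0,-2.5,0,1],
    [0,0,-4,0,1],
    [0,-1.5,-5.5,0,1],
    [0,-3,-6,0,1],
    [0,-4.5,-6,0,1],
    [0,-5.5,-6,0,1],
  ],
)

```text
clock: 64.05
ee_pos: [0.3833, -0.1438, 0.2313]
tcp_rot: [0.652, 0.758, -0.0, 0.001]
contact_force: [0.0, 0.1, 0.7]
gripper_width: 0.0007
finger_force: 0.0
```

```bash
python3 - <<'E'
from h import *
s=cover(); save(s,"s7.png",(80,90,400,290),2.4)
labels(s,[(.4635,-.188,98.5),(.585,-.169,98.5),(.6465,-.161,98.5)],zax=.034)
E
```

```text
case X,Y [-0.1659  0.0553] tip 0.2613 [0.02873876 0.1313853  0.69661563]
cover angle deg [0.6 1.9 4.1] 931
cover angle deg [0.7 2.1 4.1] 644
(0.4635, -0.188) not seen 3
(0.585, -0.169) not seen 9
(0.6465, -0.161) not seen 23
```

View pics/s7.png

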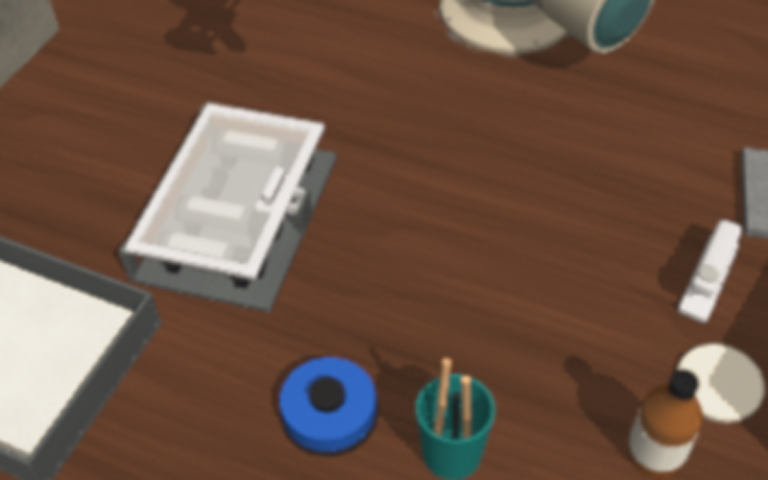

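The picture shows the cover shut at about (230,190), with three white labels facing up through it. The bystanders have not moved, so I'm handing the job in.

```bash
python3 -c "
from plant import bot
print(bot.sign_off())"
```

```text
the job is handed in; nothing more can be done
None
```

I rolled the three markers on the desk until their labels faced up and laid each in its own trough, label still up. The cover is shut and held by the catch, the other things on the desk were not touched, and the job was handed in at about 64 s on the robot's clock.

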